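# LED jars across the bench in reverse order

### The job

Move the four LED jars from the coloured trays into the four pockets of the plain grey rack, one jar to a pocket, in reverse order: seen from the robot, the jar that starts leftmost goes into the rightmost pocket, the next one into the pocket beside it, and so on, so that a student sitting across the bench reads the row the right way round. Set the glass jars down gently, never dropping them, and leave each one standing upright on the floor of its pocket, let go.

Things in the scene. Friction and masses are not known exactly. Their poses are not given: they have to be found in the camera images.
- jar_red_mid (a point): small glass jar of red LEDs with a solid red screw cap, loose, upright at the start in the red tray. Glass 32 mm in diameter, cap 34 mm in diameter and 16 mm high, jar 66 mm tall in all, about 60 g. This point is its centre: on its axis, 33 mm above its underside; z points up through the cap.
- jar_yellow_mid (a point): small glass jar of yellow LEDs with a solid yellow screw cap, loose, upright at the start in the yellow tray. Glass 32 mm in diameter, cap 34 mm in diameter and 16 mm high, jar 66 mm tall in all, about 60 g. This point is its centre: on its axis, 33 mm above its underside; z points up through the cap.
- jar_green_mid (a point): small glass jar of green LEDs with a solid green screw cap, loose, upright at the start in the green tray. Glass 32 mm in diameter, cap 34 mm in diameter and 16 mm high, jar 66 mm tall in all, about 60 g. This point is its centre: on its axis, 33 mm above its underside; z points up through the cap.
- jar_blue_mid (a point): small glass jar of blue LEDs with a solid blue screw cap, loose, upright at the start in the blue tray. Glass 32 mm in diameter, cap 34 mm in diameter and 16 mm high, jar 66 mm tall in all, about 60 g. This point is its centre: on its axis, 33 mm above its underside; z points up through the cap.
- tray_red: square tray with a red rim and a white floor, fixed on the dark rail; the red jar stands in it at the start. 60 mm square outside, pocket 52 mm square inside, floor 3 mm thick, rim 12 mm above its underside. Origin: centre of its underside, 5 mm above the table; its axes are parallel to the rail's. The four trays stand in a row along the rail, 68 mm apart, in an order that changes from start to start.
- tray_yellow: square tray with a yellow rim and a white floor, fixed on the dark rail; the yellow jar stands in it at the start. 60 mm square outside, pocket 52 mm square inside, floor 3 mm thick, rim 12 mm above its underside. Origin: centre of its underside, 5 mm above the table; its axes are parallel to the rail's. The four trays stand in a row along the rail, 68 mm apart, in an order that changes from start to start.
- tray_green: square tray with a green rim and a white floor, fixed on the dark rail; the green jar stands in it at the start. 60 mm square outside, pocket 52 mm square inside, floor 3 mm thick, rim 12 mm above its underside. Origin: centre of its underside, 5 mm above the table; its axes are parallel to the rail's. The four trays stand in a row along the rail, 68 mm apart, in an order that changes from start to start.
- tray_blue: square tray with a blue rim and a white floor, fixed on the dark rail; the blue jar stands in it at the start. 60 mm square outside, pocket 52 mm square inside, floor 3 mm thick, rim 12 mm above its underside. Origin: centre of its underside, 5 mm above the table; its axes are parallel to the rail's. The four trays stand in a row along the rail, 68 mm apart, in an order that changes from start to start.
- rail: dark flat rail fixed on the table, 66 x 352 x 5 mm, carrying the coloured trays. Origin: on the table, under the middle of the row of trays; x away from the robot, y along the row to the robot's left (turned up to 0.12 rad), z up. Tray centres: x = 0, y = +102, +34, -34, -102 mm. A brass tin, 44 mm wide, 22 high, stands on its end at y = +175 mm: not part of the job.
- rack: plain grey rack fixed on the table, 66 x 352 mm, nearer or farther than the rail. Origin: on the table, under the middle of its four pockets; axes as the rail's (turned up to 0.12 rad). Pocket centres: x = 0, y = +102, +34, -34, -102 mm; 52 mm square inside, walls 4 mm, floor 5 and rim 15 mm above the table. A solder spool, 43 wide, 28 high, stands on its end at y = +175 mm: not part of the job.

How it is judged (in metres and radians):
At the end, for the whole second after the job is handed in: Each jar is released, at rest and upright (0.15 rad) on the floor of its grey pocket (centre within 13 mm of the pocket's along the rack's x and y, height within 7 mm), in reverse order: the jar whose tray is at y along the rail is in the pocket at -y along the rack (x of jar_red_mid in the frame of rack between -0.013 and 0.013 m and z of jar_red_mid in the frame of rack between 0.031 and 0.045 m and angle between each of jar_red, jar_yellow, jar_green, jar_blue's own z axis and vertical below 0.15 rad and linear speed of each of jar_red, jar_yellow, jar_green, jar_blue below 0.02 m/s and contact force between the fingers and jar_red below 0.05 N and ((y of tray_red in the frame of rail between 0.082 and 0.122 m and y of jar_red_mid in the frame of rack between -0.115 and -0.089 m) or (y of tray_red in the frame of rail between 0.014 and 0.054 m and y of jar_red_mid in the frame of rack between -0.047 and -0.021 m) or (y of tray_red in the frame of rail between -0.054 and -0.014 m and y of jar_red_mid in the frame of rack between 0.021 and 0.047 m) or (y of tray_red in the frame of rail between -0.122 and -0.082 m and y of jar_red_mid in the frame of rack between 0.089 and 0.115 m)) and x of jar_yellow_mid in the frame of rack between -0.013 and 0.013 m and z of jar_yellow_mid in the frame of rack between 0.031 and 0.045 m and contact force between the fingers and jar_yellow below 0.05 N and ((y of tray_yellow in the frame of rail between 0.082 and 0.122 m and y of jar_yellow_mid in the frame of rack between -0.115 and -0.089 m) or (y of tray_yellow in the frame of rail between 0.014 and 0.054 m and y of jar_yellow_mid in the frame of rack between -0.047 and -0.021 m) or (y of tray_yellow in the frame of rail between -0.054 and -0.014 m and y of jar_yellow_mid in the frame of rack between 0.021 and 0.047 m) or (y of tray_yellow in the frame of rail between -0.122 and -0.082 m and y of jar_yellow_mid in the frame of rack between 0.089 and 0.115 m)) and x of jar_green_mid in the frame of rack between -0.013 and 0.013 m and z of jar_green_mid in the frame of rack between 0.031 and 0.045 m and contact force between the fingers and jar_green below 0.05 N and ((y of tray_green in the frame of rail between 0.082 and 0.122 m and y of jar_green_mid in the frame of rack between -0.115 and -0.089 m) or (y of tray_green in the frame of rail between 0.014 and 0.054 m and y of jar_green_mid in the frame of rack between -0.047 and -0.021 m) or (y of tray_green in the frame of rail between -0.054 and -0.014 m and y of jar_green_mid in the frame of rack between 0.021 and 0.047 m) or (y of tray_green in the frame of rail between -0.122 and -0.082 m and y of jar_green_mid in the frame of rack between 0.089 and 0.115 m)) and x of jar_blue_mid in the frame of rack between -0.013 and 0.013 m and z of jar_blue_mid in the frame of rack between 0.031 and 0.045 m and contact force between the fingers and jar_blue below 0.05 N and ((y of tray_blue in the frame of rail between 0.082 and 0.122 m and y of jar_blue_mid in the frame of rack between -0.115 and -0.089 m) or (y of tray_blue in the frame of rail between 0.014 and 0.054 m and y of jar_blue_mid in the frame of rack between -0.047 and -0.021 m) or (y of tray_blue in the frame of rail between -0.054 and -0.014 m and y of jar_blue_mid in the frame of rack between 0.021 and 0.047 m) or (y of tray_blue in the frame of rail between -0.122 and -0.082 m and y of jar_blue_mid in the frame of rack between 0.089 and 0.115 m))); the robot touches nothing.
It fails at once if the red jar is dropped (let go and falling faster than 0.8 m/s, a fall of over 30 mm) (contact force between the fingers and jar_red below 0.02 N and linear speed of jar_red above 0.8 m/s).
It fails at once if the yellow jar is dropped (let go and falling faster than 0.8 m/s, a fall of over 30 mm) (contact force between the fingers and jar_yellow below 0.02 N and linear speed of jar_yellow above 0.8 m/s).
It fails at once if the green jar is dropped (let go and falling faster than 0.8 m/s, a fall of over 30 mm) (contact force between the fingers and jar_green below 0.02 N and linear speed of jar_green above 0.8 m/s).
It fails at once if the blue jar is dropped (let go and falling faster than 0.8 m/s, a fall of over 30 mm) (contact force between the fingers and jar_blue below 0.02 N and linear speed of jar_blue above 0.8 m/s).
It also fails if it takes over 99 s, if anything falls off the work surface, if the arm or the gripper's body presses on something with over 40 N, if the wrist force passes 120 N, or if a joint passes its speed limit or range.

### The arm

A 6-joint arm with a two-finger parallel gripper is mounted at the origin on the work surface. World frame = base frame: x ahead of the robot, y to its left, z up, the work surface at z = 0. Lengths are in mm, angles in rad, forces in N, time in s.
With the tool pointing down it reaches from about 350 to 875 mm from the base axis. Payload 4.2 kg.
Tool frame: the origin (TCP) lies midway between the tips of the shut fingers; the grasp point (between the pads) lies 19 mm behind it; z points along the fingers, y is the line along which they close (so a half turn about z gives the same grasp; the last joint's range is limited). The gripper opens to 85 mm and grips with 20 to 120 N. Pads are 22 mm wide; open, the fingers measure 114 mm over their backs; the gripper's body (76 mm by 85 mm) begins 54 mm behind the grasp point. The pads swing forward as they close: fully open they stand 13 mm farther back than shut.
Start: joints at [-1.054, 0.385, 0.008, 0, -1.194, -0.259], TCP at [159.363, -604.32, 206.412] pointing down, gripper open.
Joint ranges: [-3.14, 3.14], [-1.21, 2.06], [-1.07, 1.41], [-3.16, 2.05], [-2.99, -0.16], [-3.1, 3.1]. Speed limits (rad/s): [2.79, 2.79, 3.14, 3.14, 3.14, 3.14].

### API

Orientations are given as a unit quaternion [x, y, z, w].
In Python, from bench import arm gives the robot as it stands.
- The arm moves only by the tool send_rows, never from a script. Its argument "targets" is a list of rows, each an object of numbers: "gripper": the gripper command: -1 is fully open, 1 is shut, values between are in proportion; "x", "y", "z": the shift along the tool's x, y, z in cm; "ax", "ay", "az": the turn, a rotation vector about the tool's x, y, z in degrees. A call has 1 to 5 rows; each row shifts and turns the commanded pose from where the row before left it, along the tool's axes as they then stand; what a row does not reach is not made up. A row lasts 1/12 s, in which the tool goes at most 41.7 mm and 7.16 degrees, less where a joint would pass 70% of its speed; a pose out of reach is approached as far as the arm can. A call is refused whole if a number of a shift passes 4.17 or a number of a turn 7.16, either way. A call with a gripper value outside its range is refused whole. The fingers move at their own pace and stop on an object; the grip force is fixed at half the most. Time passes only in rows, so rows that do not move let the fingers close. It gives the time, the measured TCP pose, the force, the opening and the grip force at its end, in the units of the state.
- arm.read_state(): the state, without advancing time (a new reading comes with each control period).
- arm.get_image(name): name is "side" or "top" or "wrist"; returns (picture, depth): 480x640x3 uint8, red, green, blue; 480x640 float32, mm along the optical axis (not along the pixel's ray), 0 where there is no reading.
- arm.camera_model(name): a dict with "fx", "fy", "cx", "cy" (pixels), "cam_to_world" (4x4, takes a point from camera to world coordinates). Camera axes: x right, y down, z forward; pixel columns grow to the right and rows downward; lengths in mm; the calibration is good to about 2 mm. A picture is of the moment at which its call begins: read the wrist's pose just before it. camera_model takes no time and is no camera call; for the wrist camera it gives the pose at the moment of the call.
- arm.job_done(): hands the job in; it is judged then, once.
Trained networks look in the newest picture that a camera, given by its name, has taken for a name from the list of things; names that differ only in an ending like _2 or _b are one class to them, and where a whole thing is asked for, a point or a joint stands for the part that bears it (a point fixed in the world has none). Each returns a list of dicts, best first, with "score" (0 to 1); they miss things now and then, are a little off and sometimes report something else, mostly with a low value. They report only what shows in the picture. A call takes as long as a camera call.
- arm.boxes_of(camera, thing): "rect" ([left, top, width, height] in pixels, round what is visible of it).
The state is a dict: "clock": time; "joints": joint angles; "joint_vel": joint speeds; "joint_efforts": joint torques, N m; "position": TCP position; "ee_rot": TCP orientation; "contact_force": force on the tool from outside, world axes, zero at the start; "wrist_torque": the same for the moment, N m; "gripper_width": finger opening in mm; "grasp_force": force on a finger pad.
Only numpy, scipy, OpenCV 4.12 (cv2) and the standard library are available. Lean on these libraries where they do the work, as an engineer would, in place of code of your own. Each camera call takes 0.05 s, during which the arm holds its last target. There are 200 camera calls.

## Working session

There is one attempt and no reset: what is moved stays moved. The work goes in short steps, Python scripts to look and compute and a tool call to move; the robot and the scene stay as the last step left them, time stands still between calls to the robot, and variables do not carry over. Pictures are saved under pics/ and viewed, at most 14 in all, crops included, and the job is handed in when it is done.

Besides the shell and the picture viewer there is one more tool, called after ">>>" in YAML: its name, and indented under it one key for each argument. send_rows: Moves the arm, as the interface text tells. Its arguments: {"type":"object","properties":{"targets":{"type":"array"}},"required":["targets"]}

```bash
ls; mkdir -p pics; cat > h.py <<'E'
import numpy as np, cv2
from bench import arm
def world(cam,u,v,d,T=None):
    m=arm.camera_model(cam); T=np.array(m["cam_to_world"]) if T is None else T
    p=np.stack([(u-m["cx"])/m["fx"]*d,(v-m["cy"])/m["fy"]*d,d,np.ones_like(d)],-1)
    return p@T.T[:,:3]
def cloud(cam,d,T=None):
    v,u=np.mgrid[0:480,0:640].astype(float)
    return world(cam,u,v,d.astype(float),T)
def save(n,im): cv2.imwrite(f"pics/{n}.png",im[:,:,::-1])
E
python3 - <<'E'
from h import *
s=arm.read_state(); print(s["clock"],s["position"],s["ee_rot"])
J=["jar_red_mid","jar_yellow_mid","jar_green_mid","jar_blue_mid"]
for c in("top","side"):
    im,d=arm.get_image(c); save(c,im); np.save(c+"d",d); np.save(c+"i",im)
    m=arm.camera_model(c); print(c,m["fx"],m["cx"],m["cy"],np.round(m["cam_to_world"],3).tolist())
    P=cloud(c,d)
    for t in J+["rail","rack"]:
        for b in arm.boxes_of(c,t)[:2]:
            l,tp,w,h=b["rect"]; u,v=int(l+w/2),int(tp+h/2)
            print(t,round(b["score"],2),np.round(b["rect"]),np.round(P[v,u]))
E
```

```text
pics
0.0 [ 159.20535601 -603.71960064  205.31852344] [-1.28462044e-01  9.91713825e-01  1.07592151e-03 -1.88805544e-04]
top 492.2881406818889 322.81409957156455 246.37834048527165 [[-0.028, -0.985, 0.168, 414.016], [-1.0, 0.026, -0.014, -33.563], [0.009, -0.168, -0.986, 862.475], [0.0, 0.0, 0.0, 1.0]]
jar_red_mid 0.59 [320. 185.  19.  29.] [628. -57.  72.]
jar_red_mid 0.51 [310. 185.  39.  34.] [623. -57.  72.]
jar_yellow_mid 0.9 [235. 187.  26.  23.] [632.  78.  76.]
jar_green_mid 0.84 [276. 184.  21.  27.] [633.  16.  73.]
jar_blue_mid 0.67 [357. 186.  22.  25.] [ 628. -120.   73.]
rail 0.89 [190. 181. 199.  42.] [625.   8.  72.]
rack 0.9 [164. 286. 204.  41.] [458.  55.   6.]
side 529.5709024952865 322.1867853235268 237.66285885142918 [[-0.921, -0.315, 0.23, 384.109], [-0.389, 0.718, -0.577, 408.387], [0.017, -0.621, -0.783, 628.742], [0.0, 0.0, 0.0, 1.0]]
jar_red_mid 0.94 [268. 182.  24.  44.] [632. -45.  60.]
jar_yellow_mid 0.66 [218. 249.  27.  48.] [384. 408. 629.]
jar_green_mid 0.67 [241. 214.  29.  43.] [633.  29.  70.]
jar_blue_mid 0.92 [285. 155.  25.  39.] [ 633. -107.   62.]
rail 0.88 [170. 180. 155. 182.] [639.  51.  13.]
rack 0.95 [285. 224. 144. 233.] [459.  93.  15.]
```

```bash
python3 - <<'E'
from h import *
im=np.load("topi.npy"); save("topc",cv2.resize(im[160:350,140:420],(784,532),interpolation=cv2.INTER_CUBIC))
E
```

```text
(no output)
```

View pics/topc.png

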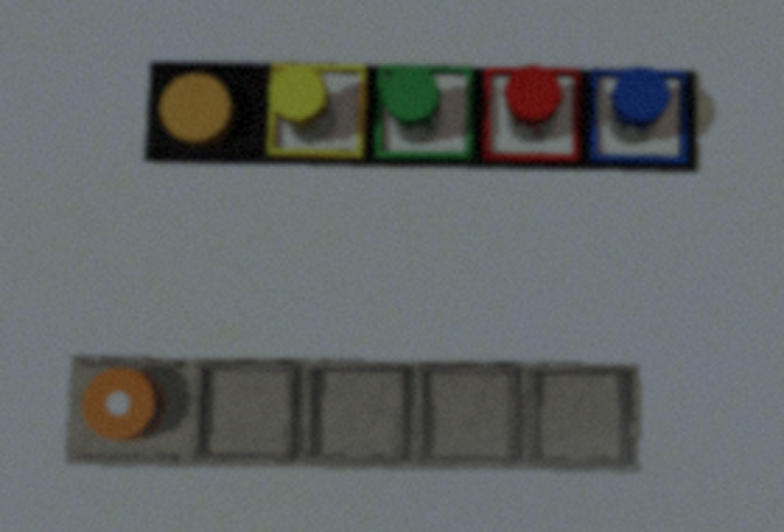

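View pics/side.png

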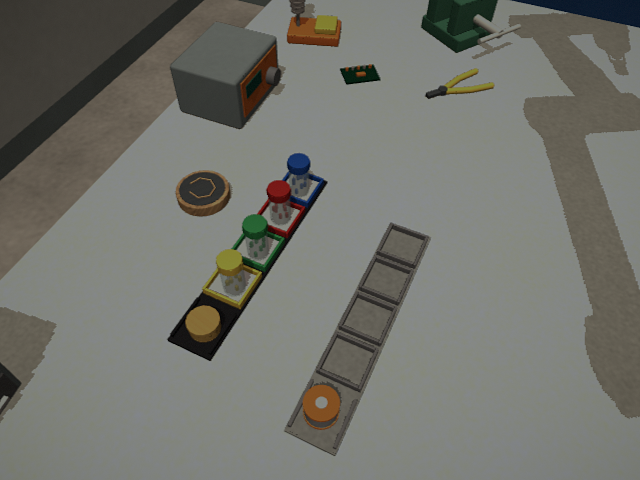

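Rail order, left to right from the robot, is yellow, green, red, blue. The caps sit at v≈195 and u≈248, 287, 330, 369 in the full top image. The rack is nearer to the robot with empty pockets, and its spool is on the left end. Next I measure the caps and the rack from both views.

```bash
python3 - <<'E'
from h import *
R={"red":[(0,8),(172,180)],"yellow":[(24,34)],"green":[(45,85)],"blue":[(105,128)]}
for c in("top","side"):
    im=np.load(c+"i.npy"); d=np.load(c+"d.npy"); P=cloud(c,d); H=cv2.cvtColor(cv2.GaussianBlur(im,(3,3),0),cv2.COLOR_RGB2HSV)
    for k,r in R.items():
        M=np.any([(H[...,0]>=a)&(H[...,0]<=b) for a,b in r],0)&(H[...,1]>100)&(P[...,2]>50)&(P[...,2]<90)&(abs(P[...,0]-630)<60)&(abs(P[...,1])<170)
        Q=P[M]; zt=np.percentile(Q[:,2],90); T=Q[Q[:,2]>zt-6]
        print(c,k,len(Q),len(T),"ztop",np.round(np.median(T[:,2]),1),"mid",np.round((T.max(0)+T.min(0))/2,1)[:2],"med",np.round(np.median(T,0)[:2],1),"ext",np.round(np.ptp(T,0),1)[:2])
    for nm,lo,hi in(("rail",600,665),("rack",420,500)):
        X=P; z=P[...,2]
        M=(z>9)&(z<20)&(X[...,0]>lo-10)&(X[...,0]<hi+10)&(abs(X[...,1]-20)<260)
        q=X[M]; r=cv2.minAreaRect(q[:,:2].astype(np.float32)); print(c,nm,M.sum(),np.round(r[0],1),np.round(r[1],1),round(r[2],2),np.round(np.percentile(q[:,2],[10,50,90]),1))
    # rack pocket floors by colour? print z profile along rack
im=np.load("topi.npy");P=cloud("top",np.load("topd.npy"))
print([ (u,int(im[300,u].mean()),round(P[300,u,2])) for u in range(160,372,4)])
E
```

```text
top red 339 316 ztop 74.0 mid [637.5 -59.1] med [637.6 -58.9] ext [32.1 33.3]
top yellow 355 323 ztop 74.0 mid [641.7  80.9] med [641.2  81.2] ext [35.3 32.1]
top green 332 318 ztop 74.1 mid [639.3  14. ] med [639.2  13.8] ext [32.5 33.2]
top blue 337 312 ztop 74.0 mid [ 635.7 -122.7] med [ 635.3 -122.6] ext [32.7 32. ]
top rail 1837 [643.9  12. ] [337.4  62. ] 87.49 [ 9.5 15.2 18.3]
top rack 1526 [455.5  55.2] [347.9  61.6] 87.55 [11.  14.5 16.8]
side red 477 347 ztop 75.5 mid [639.3 -58.2] med [638.8 -56.6] ext [32.5 34. ]
side yellow 445 438 ztop 75.5 mid [642.4  48.4] med [642.3  82.1] ext [33.7 99.4]
side green 497 390 ztop 75.5 mid [640.   15.6] med [639.4  16.5] ext [32.7 32.9]
side blue 409 295 ztop 75.4 mid [ 636.5 -121.5] med [ 636.2 -119.8] ext [32.8 33.4]
side rail 3031 [643.6  11.8] [338.3  63.2] 87.59 [ 9.6 13.5 18.9]
side rack 3235 [456.2  58.6] [342.2  64.2] 87.8 [10.5 15.1 17.2]
[(160, 118, -1), (164, 98, 2), (168, 78, 7), (172, 71, 35), (176, 68, 33), (180, 97, 33), (184, 94, 34), (188, 70, 35), (192, 66, 33), (196, 31, 13), (200, 47, 8), (204, 48, 4), (208, 68, 3), (212, 44, 11), (216, 64, 4), (220, 82, 5), (224, 80, 6), (228, 78, 5), (232, 77, 4), (236, 76, 8), (240, 82, 4), (244, 49, 15), (248, 62, 6), (252, 43, 8), (256, 71, 6), (260, 76, 3), (264, 78, 4), (268, 78, 2), (272, 77, 5), (276, 76, 862), (280, 83, 4), (284, 55, 11), (288, 62, 6), (292, 47, 7), (296, 76, 6), (300, 80, 3), (304, 79, 4), (308, 79, 6), (312, 70, 6), (316, 75, 4), (320, 73, 4), (324, 56, 4), (328, 61, 7), (332, 50, 7), (336, 75, 8), (340, 78, 6), (344, 79, 4), (348, 79, 7), (352, 79, 4), (356, 77, 6), (360, 69, 6), (364, 45, 7), (368, 91, -2)]
```

```bash
cat >> h.py <<'E'
def ray(cam,u,v,z,T=None):
    m=arm.camera_model(cam); T=np.array(m["cam_to_world"]) if T is None else T
    r=T[:3,:3]@np.array([(u-m["cx"])/m["fx"],(v-m["cy"])/m["fy"],1]); o=T[:3,3]
    return o+r*(z-o[2])/r[2]
E
python3 - <<'E'
from h import *
t=[(229.3,306.8),(268.9,307.5),(308.9,307.5),(348.6,308.2)]
s=[(347.5,361.5),(367.5,319),(387,281),(403,245.5)]
for a,b in zip(t,s): print(np.round(ray("top",*a,10),1),np.round(ray("side",*b,15),1))
im=np.load("sidei.npy"); save("sidec",cv2.resize(im[215:455,280:440],(533,800))[:600]) 
E
```

```text
[458.2 118.   10. ] [458.3 125.1  15. ]
[455.2  50.1  10. ] [455.9  58.3  15. ]
[453.3 -18.6  10. ] [451.5  -9.3  15. ]
[450.2 -86.9  10. ] [449.8 -78.1  15. ]
```

>>> send_rows:
  targets:
    - {"gripper": -0.1,"x": -4.1,"y": 2,"az": -7.1}
    - {"gripper": -0.1,"x": -3.9,"y": 2.5,"az": -7.1}
    - {"gripper": -0.1,"x": -3.5,"y": 3,"az": -7.1}
    - {"gripper": -0.1,"x": -3.2,"y": 3,"az": -7.1}
    - {"gripper": -0.1,"x": -3,"y": 3,"az": -7.1}

```text
$.targets[0]: bad value
```

>>> send_rows:
  targets:
    - {"gripper": -1,"x": -4.1,"y": 2,"z": 0,"ax": 0,"ay": 0,"az": -7.1}
    - {"gripper": -1,"x": -3.9,"y": 2.5,"z": 0,"ax": 0,"ay": 0,"az": -7.1}
    - {"gripper": -1,"x": -3.5,"y": 3,"z": 0,"ax": 0,"ay": 0,"az": -7.1}
    - {"gripper": -1,"x": -3.2,"y": 3,"z": 0,"ax": 0,"ay": 0,"az": -7.1}
    - {"gripper": -1,"x": -3,"y": 3,"z": 0,"ax": 0,"ay": 0,"az": -7.1}

```text
clock: 1.12
position: [239.8, -420.1, 206.1]
ee_rot: [-0.428, 0.904, -0.0, 0.0]
contact_force: [0.9, 0.9, 1.4]
gripper_width: 85.7
grasp_force: 0.0
```

```bash
cat > plan.py <<'E'
import sys,math
from h import *
from scipy.spatial.transform import Rotation as R
# plan.py x y z yaw(deg of tool y)
x,y,z,yaw=map(float,sys.argv[1:5])
s=arm.read_state(); p=np.array(s["position"]); A=R.from_quat(s["ee_rot"]).as_matrix()
cur=math.degrees(math.atan2(A[1,1],A[0,1])); dy=(yaw-cur+180)%360-180
D=np.array([x,y,z])-p; n=max(1,math.ceil(max(np.linalg.norm(D)/41,abs(dy)/7.15)))
print("pos",np.round(p,1),"yaw",round(cur,1),"zaxis",np.round(A[:,2],3),"n",n,"w",s["gripper_width"])
Rd=R.from_rotvec([0,0,-dy/n],degrees=True).as_matrix()
for i in range(n):
    l=A.T@(D/n)/10; print("row",np.round(l,2),"az",round(-dy/n,2)); A=A@Rd
E
python3 plan.py 455 20 200 177.5
```

```text
pos [ 239.8 -420.1  206.1] yaw 140.7 zaxis [ 0. -0. -1.] n 12 w 85.65506944698154
row [-3.97  0.94  0.05] az -3.07
row [-4.02  0.72  0.05] az -3.07
row [-4.05  0.51  0.05] az -3.07
row [-4.07  0.29  0.05] az -3.07
row [-4.08  0.07  0.05] az -3.07
row [-4.08 -0.15  0.05] az -3.07
row [-4.07 -0.37  0.05] az -3.07
row [-4.04 -0.58  0.05] az -3.07
row [-4.   -0.8   0.05] az -3.07
row [-3.96 -1.01  0.05] az -3.07
row [-3.9  -1.22  0.05] az -3.07
row [-3.82 -1.43  0.05] az -3.07
```

>>> send_rows:
  targets:
    - {"gripper": -1,"x": -3.97,"y": 0.94,"z": 0.05,"ax": 0,"ay": 0,"az": -3.07}
    - {"gripper": -1,"x": -4.02,"y": 0.72,"z": 0.05,"ax": 0,"ay": 0,"az": -3.07}
    - {"gripper": -1,"x": -4.05,"y": 0.51,"z": 0.05,"ax": 0,"ay": 0,"az": -3.07}
    - {"gripper": -1,"x": -4.07,"y": 0.29,"z": 0.05,"ax": 0,"ay": 0,"az": -3.07}
    - {"gripper": -1,"x": -4.08,"y": 0.07,"z": 0.05,"ax": 0,"ay": 0,"az": -3.07}

```text
clock: 1.53
position: [330.1, -237.1, 204.4]
ee_rot: [-0.543, 0.84, -0.001, 0.001]
contact_force: [0.9, -0.9, -0.7]
gripper_width: 85.4
grasp_force: 0.0
```

>>> send_rows:
  targets:
    - {"gripper": -1,"x": -4.08,"y": -0.15,"z": 0.05,"ax": 0,"ay": 0,"az": -3.07}
    - {"gripper": -1,"x": -4.07,"y": -0.37,"z": 0.05,"ax": 0,"ay": 0,"az": -3.07}
    - {"gripper": -1,"x": -4.04,"y": -0.58,"z": 0.05,"ax": 0,"ay": 0,"az": -3.07}
    - {"gripper": -1,"x": -4.0,"y": -0.8,"z": 0.05,"ax": 0,"ay": 0,"az": -3.07}
    - {"gripper": -1,"x": -3.96,"y": -1.01,"z": 0.05,"ax": 0,"ay": 0,"az": -3.07}

```text
clock: 1.95
position: [421.1, -54.0, 202.0]
ee_rot: [-0.651, 0.759, -0.0, 0.001]
contact_force: [1.3, -0.6, -0.3]
gripper_width: 85.2
grasp_force: 0.0
```

>>> send_rows:
  targets:
    - {"gripper": -1,"x": -3.9,"y": -1.22,"z": 0.05,"ax": 0,"ay": 0,"az": -3.07}
    - {"gripper": -1,"x": -3.82,"y": -1.43,"z": 0.05,"ax": 0,"ay": 0,"az": -3.07}
    - {"gripper": -1,"x": 0,"y": 0,"z": 0,"ax": 0,"ay": 0,"az": 0}
    - {"gripper": -1,"x": 0,"y": 0,"z": 0,"ax": 0,"ay": 0,"az": 0}

```text
clock: 2.28
position: [457.6, 18.9, 200.2]
ee_rot: [-0.69, 0.724, 0.0, -0.0]
contact_force: [-0.9, -1.2, -0.1]
gripper_width: 85.4
grasp_force: 0.0
```

```bash
python3 - <<'E'
from h import *
m=arm.camera_model("wrist"); T=np.array(m["cam_to_world"]); im,d=arm.get_image("wrist"); save("w1",im); np.savez("w1",im=im,d=d,T=T); print(np.round(T,2).tolist(),m["fx"],arm.read_state()["position"])
P=cloud("wrist",d,T); print(arm.boxes_of("wrist","rack")[:2], arm.boxes_of("wrist","rail")[:1])
E
python3 plan.py 455 20 200 177.5|head -4
```

```text
[[-1.0, 0.04, 0.02, 454.01], [0.05, 0.95, 0.32, -63.04], [-0.0, 0.32, -0.95, 369.44], [0.0, 0.0, 0.0, 1.0]] 336.71421786079765 [456.87383137  17.71543408 200.17076681]
[{'rect': [112.4, 247.2, 60.7, 53.5], 'score': 0.75}] [{'rect': [83.9, 15.1, 109.5, 318.7], 'score': 0.66}]
pos [456.4  16.4 200.4] yaw 177.1 zaxis [-0. -0. -1.] n 1 w 85.43874790887766
row [-0.35  0.16  0.04] az -0.45
```

View pics/w1.png

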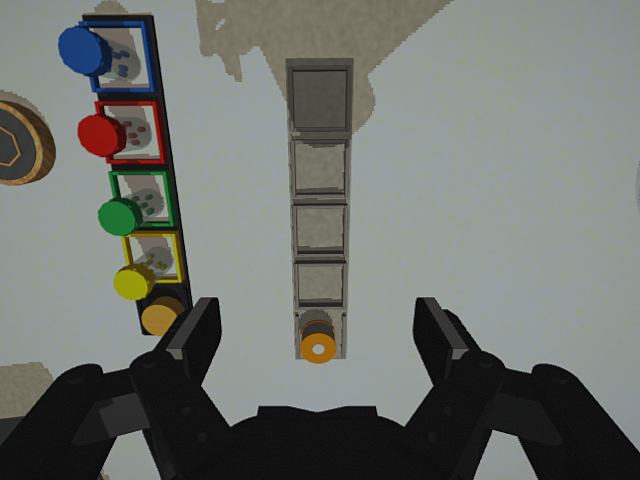

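The wrist view shows all four jars on the left (blue on top, yellow at the bottom) and the rack's four pockets around u≈320, v≈100, 166, 229, 284. I now fit the pocket model to the depth clouds from all three views.

```bash
cat > fit.py <<'E'
from h import *
from scipy.optimize import differential_evolution as DE
w=np.load("w1.npz")
C={"top":cloud("top",np.load("topd.npy")),"side":cloud("side",np.load("sided.npy")),"wrist":cloud("wrist",w["d"],w["T"])}
for n,Y0,X0 in(("rack",17,454),("rail",-20,640)):
  for c,P in C.items():
    q=P.reshape(-1,3); q=q[(abs(q[:,0]-X0)<60)&(abs(q[:,1]-Y0)<200)&(q[:,2]>-5)&(q[:,2]<22)]
    print(n,c,len(q),end=" ")
    lo=5 if n=="rack" else 8
    def f(p):
        a=p[2];dx,dy=q[:,0]-p[0],q[:,1]-p[1]
        x=dx*np.cos(a)+dy*np.sin(a);y=-dx*np.sin(a)+dy*np.cos(a)
        k=np.clip(np.round((y+102)/68),0,3); yl=y-(k*68-102); r=np.maximum(abs(x),abs(yl))
        wall=(r>26)&(r<30); ins=r<26; out=(abs(x)>33)&(abs(x)<50)
        e=np.zeros(len(q)); z=q[:,2]
        e[wall]=np.minimum(abs(z[wall]-lo-9.5),8); e[ins]=np.minimum(abs(z[ins]-lo),8); e[out]=np.minimum(abs(z[out]),8)
        m=wall|ins|out
        return e[m].mean()
    r=DE(f,[(X0-15,X0+15),(Y0-25,Y0+25),(-.12,.12)],seed=1,tol=1e-6); print(np.round(r.x,3),round(r.fun,2))
H=cv2.cvtColor(w["im"],cv2.COLOR_RGB2HSV);P=C["wrist"]
for k,r in {"red":[(0,8),(172,180)],"yellow":[(24,34)],"green":[(45,85)],"blue":[(105,128)]}.items():
    M=np.any([(H[...,0]>=a)&(H[...,0]<=b) for a,b in r],0)&(H[...,1]>100)&(P[...,2]>62)&(P[...,2]<90)&(abs(P[...,0]-640)<40)&(abs(P[...,1])<170)
    T=P[M]; T=T[T[:,2]>np.percentile(T[:,2],80)-4]; print(k,len(T),np.round(np.median(T[:,2]),1),np.round((np.percentile(T,98,0)+np.percentile(T,2,0))/2,1)[:2],np.round(np.ptp(T,0),1))
E
python3 fit.py
```

```text
rack top 15472 [ 4.54342e+02  2.03330e+01 -4.00000e-02] 1.27
rack side 21225 [ 4.55512e+02  1.87600e+01 -3.90000e-02] 1.87
rack wrist 37704 [ 4.55344e+02  1.96450e+01 -4.00000e-02] 1.81
rail top 12068 [ 6.43176e+02 -2.48240e+01 -4.20000e-02] 1.48
rail side 12963 [ 6.44353e+02 -2.66760e+01 -4.60000e-02] 2.38
rail wrist 26161 [ 6.44213e+02 -2.57570e+01 -4.20000e-02] 2.26
red 1335 75.7 [638.3 -59.4] [33.9 34.2  5.8]
yellow 850 75.7 [641.6  79.3] [33.2 33.2  5.5]
green 1059 75.7 [639.3  12.5] [33.  34.9  6.1]
blue 1660 75.7 [ 635.9 -123.1] [33.2 34.5  6.2]
```

>>> send_rows:
  targets:
    - {"gripper": -1,"x": -1.43,"y": -3.65,"z": 1.2,"ax": 0,"ay": 0,"az": -0.1}
    - {"gripper": -1,"x": -1.43,"y": -3.65,"z": 1.2,"ax": 0,"ay": 0,"az": -0.1}
    - {"gripper": -1,"x": -1.43,"y": -3.65,"z": 1.2,"ax": 0,"ay": 0,"az": -0.1}
    - {"gripper": -1,"x": -1.43,"y": -3.65,"z": 1.2,"ax": 0,"ay": 0,"az": -0.1}
    - {"gripper": -1,"x": -1.43,"y": -3.65,"z": 1.2,"ax": 0,"ay": 0,"az": -0.1}

```text
clock: 2.85
position: [644.0, 78.6, 140.2]
ee_rot: [-0.691, 0.723, -0.0, 0.0]
contact_force: [0.2, -0.5, 0.3]
gripper_width: 85.4
grasp_force: 0.0
```

>>> send_rows:
  targets:
    - {"gripper": -1,"x": 0,"y": 0,"z": 0,"ax": 0,"ay": 0,"az": 0}
    - {"gripper": -1,"x": 0,"y": 0,"z": 0,"ax": 0,"ay": 0,"az": 0}
    - {"gripper": -1,"x": 0,"y": 0,"z": 0,"ax": 0,"ay": 0,"az": 0}

```text
clock: 3.1
position: [642.0, 78.5, 140.1]
ee_rot: [-0.692, 0.722, 0.0, -0.001]
contact_force: [-0.8, 0.2, -0.4]
gripper_width: 85.3
grasp_force: 0.0
```

```bash
python3 plan.py 641.7 80.5 46 177.7
```

```text
pos [642.   78.5 140.1] yaw 177.5 zaxis [-0.001 -0.001 -1.   ] n 3 w 85.3042933660452
row [-0.07  0.01  3.14] az -0.06
row [-0.07  0.01  3.14] az -0.06
row [-0.07  0.01  3.14] az -0.06
```

>>> send_rows:
  targets:
    - {"gripper": -1,"x": -0.05,"y": 0,"z": 3,"ax": 0,"ay": 0,"az": 0}
    - {"gripper": -1,"x": -0.05,"y": 0,"z": 3,"ax": 0,"ay": 0,"az": 0}
    - {"gripper": -1,"x": -0.05,"y": 0,"z": 2.4,"ax": 0,"ay": 0,"az": 0}
    - {"gripper": -1,"x": -0.05,"y": 0,"z": 1,"ax": 0,"ay": 0,"az": 0}
    - {"gripper": -1,"x": 0,"y": 0,"z": 0,"ax": 0,"ay": 0,"az": 0}

```text
clock: 3.52
position: [640.6, 80.8, 45.7]
ee_rot: [-0.692, 0.722, 0.001, -0.001]
contact_force: [-0.6, 0.2, 0.1]
gripper_width: 85.4
grasp_force: 0.0
```

>>> send_rows:
  targets:
    - {"gripper": 1,"x": 0,"y": 0,"z": 0,"ax": 0,"ay": 0,"az": 0}
    - {"gripper": 1,"x": 0,"y": 0,"z": 0,"ax": 0,"ay": 0,"az": 0}
    - {"gripper": 1,"x": 0,"y": 0,"z": 0,"ax": 0,"ay": 0,"az": 0}
    - {"gripper": 1,"x": 0,"y": 0,"z": 0,"ax": 0,"ay": 0,"az": 0}
    - {"gripper": 1,"x": 0,"y": 0,"z": 0,"ax": 0,"ay": 0,"az": 0}

```text
clock: 3.93
position: [644.2, 82.1, 48.8]
ee_rot: [-0.693, 0.721, -0.001, 0.002]
contact_force: [-1.9, 1.1, 13.4]
gripper_width: 25.4
grasp_force: 7.0
```

>>> send_rows:
  targets:
    - {"gripper": 1,"x": 0,"y": 0,"z": 0,"ax": 0,"ay": 0,"az": 0}
    - {"gripper": 1,"x": 0,"y": 0,"z": 0,"ax": 0,"ay": 0,"az": 0}
    - {"gripper": 1,"x": 0,"y": 0,"z": 0,"ax": 0,"ay": 0,"az": 0}

```text
clock: 4.18
position: [648.0, 82.9, 53.4]
ee_rot: [-0.693, 0.721, -0.004, 0.005]
contact_force: [-0.8, -0.9, 17.8]
gripper_width: 1.1
grasp_force: 33.2
```

```bash
python3 - <<'E'
from h import *
im,d=arm.get_image("side"); a=cv2.resize(im[140:370,150:380],(600,600)); save("s2",a)
E
```

```text
(no output)
```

View pics/s2.png

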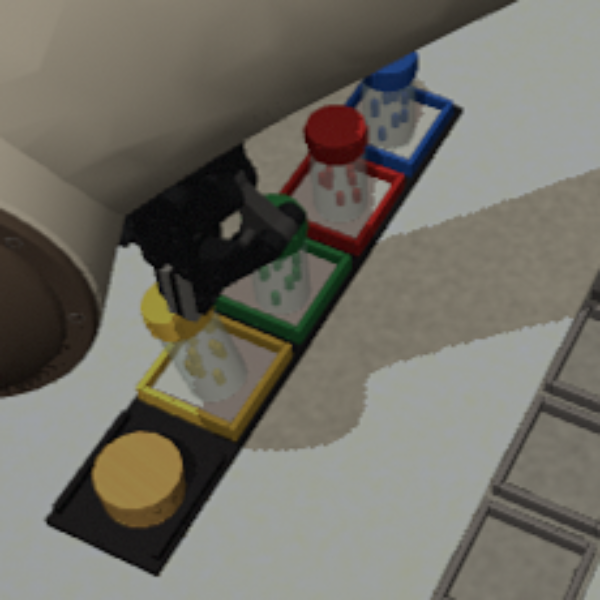

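The picture shows the fingers shut on the -y side of the yellow cap at crop (185,295). The jar is leaning in its tray, cap at crop (170,310), so the grasp missed. I check where the fingertips really are.

```bash
python3 - <<'E'
from h import *
s=arm.read_state(); print(s["position"],s["gripper_width"],s["contact_force"])
im,d=arm.get_image("side"); P=cloud("side",d)
M=(im.max(2)<70)&(P[...,2]>25)&(P[...,2]<110)&(abs(P[...,0]-640)<80)&(abs(P[...,1]-70)<70)
q=P[M]
for lo in range(30,110,10):
    t=q[(q[:,2]>=lo)&(q[:,2]<lo+10)]
    if len(t)>3: print(lo,len(t),np.round(np.percentile(t,[5,50,95],0)[:,:2],0).tolist())
H=cv2.cvtColor(im,cv2.COLOR_RGB2HSV); M=(H[...,0]>=22)&(H[...,0]<=34)&(H[...,1]>100)&(P[...,2]>35)&(abs(P[...,0]-640)<80)&(abs(P[...,1]-70)<70)
print("cap",np.round(np.percentile(P[M],[2,50,98],0)).tolist())
im,d=arm.get_image("wrist"); save("w2",im)
E
```

```text
[648.01349113  82.93567522  53.36471394] 0.5839045473098486 [-0.10632614  0.4611767  18.09698495]
50 11 [[625.0, 8.0], [626.0, 13.0], [642.0, 48.0]]
60 44 [[624.0, 8.0], [626.0, 21.0], [631.0, 27.0]]
70 22 [[624.0, 6.0], [625.0, 16.0], [645.0, 23.0]]
80 43 [[637.0, 89.0], [643.0, 93.0], [654.0, 94.0]]
90 110 [[634.0, 80.0], [642.0, 91.0], [660.0, 94.0]]
100 105 [[634.0, 85.0], [643.0, 91.0], [660.0, 94.0]]
cap [[641.0, 72.0, 49.0], [662.0, 91.0, 74.0], [677.0, 98.0, 79.0]]
```

View pics/w2.png

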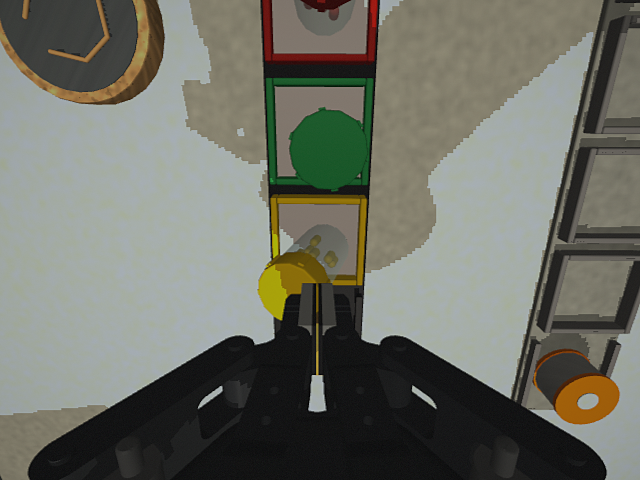

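The fingers ride on the near (−x) side of the yellow cap, which has tilted away to the far left; its image position is (290,285). I measure the tilt before doing anything.

```bash
cat > tilt.py <<'E'
from h import *
def capfit(hue=(22,34),c0=(650,85),cams=("side","wrist","top")):
  for c in cams:
    m=arm.camera_model(c); T=np.array(m["cam_to_world"]); im,d=arm.get_image(c); P=cloud(c,d,T); H=cv2.cvtColor(im,cv2.COLOR_RGB2HSV)
    M=(H[...,0]>=hue[0])&(H[...,0]<=hue[1])&(H[...,1]>100)&(P[...,2]>30)&(P[...,2]<95)&(abs(P[...,0]-c0[0])<50)&(abs(P[...,1]-c0[1])<45)
    q=P[M]
    if len(q)<30: print(c,"few",len(q)); continue
    best=None; rng=np.random.default_rng(0)
    for _ in range(600):
        a=q[rng.choice(len(q),3,False)]; n=np.cross(a[1]-a[0],a[2]-a[0]); L=np.linalg.norm(n)
        if L<60: continue
        n/=L; n*=np.sign(n[2]) or 1
        if n[2]<.6: continue
        k=abs((q-a[0])@n)<1.2
        if best is None or k.sum()>best[0].sum(): best=(k,n)
    if best is None: print(c,"none"); continue
    t=q[best[0]]; ce=t.mean(0); _,S,V=np.linalg.svd(t-ce,full_matrices=False); n=V[2]*np.sign(V[2,2])
    mid=(np.percentile(t,2,0)+np.percentile(t,98,0))/2
    print(c,len(q),len(t),"mid",np.round(mid,1),"axis",np.round(n,2),"base",np.round(mid-66*n,1))
if __name__=="__main__": capfit()
E
python3 tilt.py
```

```text
side 222 107 mid [666.1  86.5  75.1] axis [0.27 0.04 0.96] base [648.   84.1  11.7]
wrist 3006 1836 mid [662.2  78.7  76.4] axis [0.28 0.01 0.96] base [643.7  78.3  13. ]
top 43 15 mid [654.5  70.1  78.6] axis [ 0.38 -0.09  0.92] base [629.4  76.   17.8]
```

```bash
python3 - <<'E'
from h import *
w=np.load("w1.npz"); P=cloud("wrist",w["d"],w["T"])
print("open, TCP 456.9,17.7,200.2")
for u,v in((212,302),(205,320),(195,345),(180,365),(425,302),(432,320),(445,345)): print(u,v,np.round(P[v,u],1))
T=np.array(arm.camera_model("wrist")["cam_to_world"]); im,d=arm.get_image("wrist"); P=cloud("wrist",d,T); print("shut",arm.read_state()["position"])
for u,v in((308,288),(308,300),(325,288),(325,300),(300,310),(308,330),(325,330)): print(u,v,np.round(P[v,u],1))
E
```

```text
open, TCP 456.9,17.7,200.2
212 302 [500.3   5.6 247.4]
205 320 [500.3   7.5 257.5]
195 345 [500.2   9.5 270. ]
180 365 [501.9  10.  279.5]
425 302 [413.4   9.1 248.3]
432 320 [414.6   9.3 261. ]
445 345 [415.    9.3 275.6]
shut [648.02101276  82.93606401  53.36054673]
308 288 [651.2  70.7  89.8]
308 300 [650.8  70.7 100.2]
325 288 [643.8  70.8  90. ]
325 300 [643.9  71.7  98.8]
300 310 [653.7  70.6 107.9]
308 330 [650.2  72.3 118.7]
325 330 [644.1  73.3 117.5]
```

The shut fingertips stand at z≈85 while the reported TCP is at z=53, in both the wrist and side views. So the real tips are about 30 mm above the reported TCP, and the grasp was too high. The jar leans only 16° and should right itself, so I raise the fingers slowly while they stay shut.

>>> send_rows:
  targets:
    - {"gripper": 1,"x": 0,"y": 0,"z": -0.6,"ax": 0,"ay": 0,"az": 0}
    - {"gripper": 1,"x": 0,"y": 0.3,"z": -0.4,"ax": 0,"ay": 0,"az": 0}
    - {"gripper": 1,"x": 0,"y": 0.3,"z": -0.3,"ax": 0,"ay": 0,"az": 0}
    - {"gripper": 1,"x": 0,"y": 0.3,"z": -0.3,"ax": 0,"ay": 0,"az": 0}
    - {"gripper": 1,"x": 0,"y": 0.3,"z": -0.3,"ax": 0,"ay": 0,"az": 0}

```text
clock: 4.95
position: [629.8, 82.3, 65.0]
ee_rot: [-0.692, 0.722, 0.0, -0.001]
contact_force: [-1.3, -0.0, 0.6]
gripper_width: -0.1
grasp_force: 0.0
```

>>> send_rows:
  targets:
    - {"gripper": 1,"x": 0,"y": 0.3,"z": -0.5,"ax": 0,"ay": 0,"az": 0}
    - {"gripper": 1,"x": 0,"y": 0.3,"z": -0.5,"ax": 0,"ay": 0,"az": 0}
    - {"gripper": 1,"x": 0,"y": 0.3,"z": -1,"ax": 0,"ay": 0,"az": 0}
    - {"gripper": 1,"x": 0,"y": 0,"z": -3,"ax": 0,"ay": 0,"az": 0}
    - {"gripper": 1,"x": 0,"y": 0,"z": -3,"ax": 0,"ay": 0,"az": 0}

```text
clock: 5.37
position: [620.4, 82.4, 145.6]
ee_rot: [-0.692, 0.722, 0.001, -0.002]
contact_force: [0.4, 0.6, 0.9]
gripper_width: 0.4
grasp_force: 0.0
```

>>> send_rows:
  targets:
    - {"gripper": -1,"x": 0,"y": 0,"z": 0,"ax": 0,"ay": 0,"az": 0}
    - {"gripper": -1,"x": 0,"y": 0,"z": 0,"ax": 0,"ay": 0,"az": 0}
    - {"gripper": -1,"x": 0,"y": 0,"z": 0,"ax": 0,"ay": 0,"az": 0}
    - {"gripper": -1,"x": 0,"y": 0,"z": 0,"ax": 0,"ay": 0,"az": 0}
    - {"gripper": -1,"x": 0,"y": 0,"z": 0,"ax": 0,"ay": 0,"az": 0}

```text
clock: 5.78
position: [621.0, 82.6, 144.3]
ee_rot: [-0.692, 0.722, 0.001, -0.001]
contact_force: [-0.6, 0.1, -0.6]
gripper_width: 60.6
grasp_force: 0.0
```

```bash
python3 tilt.py; python3 plan.py 641.7 80.5 10 177.7; python3 - <<'E'
from h import *
T=np.array(arm.camera_model("wrist")["cam_to_world"]); im,d=arm.get_image("wrist"); P=cloud("wrist",d,T); print(arm.read_state()["position"])
for u,v in((215,300),(212,302),(205,320),(425,302),(432,320)): print(u,v,np.round(P[v,u],1))
E
```

```text
side 517 332 mid [642.6  81.2  75.4] axis [0.   0.01 1.  ] base [642.5  80.6   9.4]
wrist 1664 1359 mid [643.   79.9  75.6] axis [-0. -0.  1.] base [643.2  80.1   9.6]
top 338 182 mid [642.2  79.   74.3] axis [ 0.03 -0.    1.  ] base [640.   79.    8.3]
pos [621.4  82.7 144.6] yaw 177.6 zaxis [-0.002 -0.001 -1.   ] n 4 w 80.86877196862889
row [ 0.03 -0.52  3.36] az -0.02
row [ 0.03 -0.52  3.36] az -0.02
row [ 0.03 -0.52  3.36] az -0.02
row [ 0.03 -0.52  3.36] az -0.02
[621.50462859  82.68284983 144.75874217]
215 300 [663.1  69.1 191.1]
212 302 [664.1  69.3 192.1]
205 320 [662.9  69.5 205. ]
425 302 [577.2  72.8 192.5]
432 320 [578.4  73.  205.1]
```

The jar is upright again at (642.6, 80.3). I regrasp 38 mm lower.

>>> send_rows:
  targets:
    - {"gripper": -1,"x": 0.1,"y": -2.1,"z": 0,"ax": 0,"ay": 0,"az": 0}
    - {"gripper": -1,"x": 0,"y": 0,"z": 4,"ax": 0,"ay": 0,"az": 0}
    - {"gripper": -1,"x": 0,"y": 0,"z": 3.6,"ax": 0,"ay": 0,"az": 0}
    - {"gripper": -1,"x": 0,"y": 0,"z": 3,"ax": 0,"ay": 0,"az": 0}
    - {"gripper": -1,"x": 0,"y": 0,"z": 2,"ax": 0,"ay": 0,"az": 0}

```text
clock: 6.4
position: [640.5, 80.2, 15.5]
ee_rot: [-0.692, 0.722, 0.001, -0.002]
contact_force: [-0.9, 0.6, -0.3]
gripper_width: 85.3
grasp_force: 0.0
```

>>> send_rows:
  targets:
    - {"gripper": -1,"x": 0,"y": 0,"z": 1,"ax": 0,"ay": 0,"az": 0}
    - {"gripper": -1,"x": 0,"y": 0,"z": 0,"ax": 0,"ay": 0,"az": 0}
    - {"gripper": 0,"x": 0,"y": 0,"z": 0,"ax": 0,"ay": 0,"az": 0}
    - {"gripper": 0,"x": 0,"y": 0,"z": 0,"ax": 0,"ay": 0,"az": 0}
    - {"gripper": 0,"x": 0,"y": 0,"z": 0,"ax": 0,"ay": 0,"az": 0}

```text
clock: 6.82
position: [644.1, 81.4, 11.5]
ee_rot: [-0.692, 0.722, -0.001, 0.002]
contact_force: [-0.8, 0.1, 0.8]
gripper_width: 52.0
grasp_force: 0.0
```

```bash
python3 plan.py 642.6 80.5 8 177.7; python3 - <<'E'
from h import *
im,d=arm.get_image("side"); save("s3",cv2.resize(im[190:370,140:320],(500,500)))
E
```

```text
pos [644.1  81.4  11.5] yaw 177.6 zaxis [ 0.004  0.001 -1.   ] n 1 w 52.04529378035201
row [0.1  0.15 0.35] az -0.07
```

View pics/s3.png

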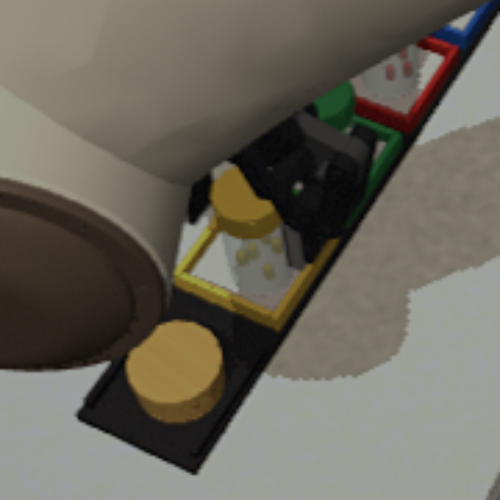

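The fingers now straddle the cap, with the near finger at crop (295,250) reaching below it. I close them.

>>> send_rows:
  targets:
    - {"gripper": 1,"x": 0.05,"y": 0.1,"z": 0.2,"ax": 0,"ay": 0,"az": 0}
    - {"gripper": 1,"x": 0,"y": 0,"z": 0,"ax": 0,"ay": 0,"az": 0}
    - {"gripper": 1,"x": 0,"y": 0,"z": 0,"ax": 0,"ay": 0,"az": 0}
    - {"gripper": 1,"x": 0,"y": 0,"z": 0,"ax": 0,"ay": 0,"az": 0}
    - {"gripper": 1,"x": 0,"y": 0,"z": 0,"ax": 0,"ay": 0,"az": 0}

```text
clock: 7.28
position: [643.2, 81.0, 9.9]
ee_rot: [-0.693, 0.721, -0.001, 0.002]
contact_force: [-1.5, -0.5, 5.7]
gripper_width: 32.5
grasp_force: 58.8
```

```bash
python3 plan.py 640 80 10 177.7; python3 tilt.py
```

```text
pos [643.2  81.    9.9] yaw 177.7 zaxis [ 0.004  0.001 -1.   ] n 1 w 32.45397036475092
row [ 0.11  0.32 -0.01] az -0.04
side 205 124 mid [645.9  85.4  75.3] axis [ 0.01 -0.06  1.  ] base [645.5  89.2   9.4]
wrist 7383 5203 mid [643.1  79.5  75.7] axis [-0. -0.  1.] base [643.1  79.7   9.7]
top few 6
```

Gripped at 32.5 mm with the jar upright. Lift.

>>> send_rows:
  targets:
    - {"gripper": 1,"x": 0,"y": 0,"z": -0.5,"ax": 0,"ay": 0,"az": 0}
    - {"gripper": 1,"x": 0,"y": 0,"z": -1.5,"ax": 0,"ay": 0,"az": 0}
    - {"gripper": 1,"x": 0,"y": 0,"z": -2.5,"ax": 0,"ay": 0,"az": 0}
    - {"gripper": 1,"x": 0,"y": 0,"z": -3,"ax": 0,"ay": 0,"az": 0}
    - {"gripper": 1,"x": 0,"y": 0,"z": -1.5,"ax": 0,"ay": 0,"az": 0}

```text
clock: 7.85
position: [643.1, 80.7, 101.3]
ee_rot: [-0.692, 0.722, -0.001, 0.002]
contact_force: [0.4, -0.2, -0.5]
gripper_width: 32.5
grasp_force: 59.5
```

```bash
python3 plan.py 450.9 -82 100 177.7; python3 - <<'E'
from tilt import *
capfit(c0=(643,80),cams=()) 
c="wrist";T=np.array(arm.camera_model(c)["cam_to_world"]); im,d=arm.get_image(c);P=cloud(c,d,T);H=cv2.cvtColor(im,cv2.COLOR_RGB2HSV)
M=(H[...,0]>=22)&(H[...,0]<=34)&(H[...,1]>100)&(P[...,2]>120)&(P[...,2]<190); q=P[M]; print(len(q),np.round(np.percentile(q,[2,50,98],0),1).tolist() if len(q) else "")
E
```

```text
pos [643.1  80.7 101.3] yaw 177.6 zaxis [ 0.005  0.001 -1.   ] n 7 w 32.458273834659906
row [2.43 2.65 0.  ] az -0.01
row [2.43 2.65 0.  ] az -0.01
row [2.43 2.65 0.  ] az -0.01
row [2.43 2.65 0.  ] az -0.01
row [2.43 2.65 0.  ] az -0.01
row [2.43 2.65 0.  ] az -0.01
row [2.43 2.65 0.  ] az -0.01
7413 [[628.1, 63.3, 135.2], [642.9, 73.8, 166.7], [657.7, 93.6, 168.0]]
```

Lift is good. I carry it to the rightmost pocket, slow down at the end, then check.

>>> send_rows:
  targets:
    - {"gripper": 1,"x": 1.5,"y": 1.65,"z": 0,"ax": 0,"ay": 0,"az": 0}
    - {"gripper": 1,"x": 2.7,"y": 2.95,"z": 0,"ax": 0,"ay": 0,"az": 0}
    - {"gripper": 1,"x": 2.7,"y": 2.95,"z": 0,"ax": 0,"ay": 0,"az": 0}
    - {"gripper": 1,"x": 2.7,"y": 2.95,"z": 0,"ax": 0,"ay": 0,"az": 0}
    - {"gripper": 1,"x": 2.7,"y": 2.95,"z": 0,"ax": 0,"ay": 0,"az": 0}

```text
clock: 8.32
position: [499.8, -37.8, 96.9]
ee_rot: [-0.692, 0.722, 0.0, -0.0]
contact_force: [1.2, -1.3, -0.8]
gripper_width: 32.6
grasp_force: 59.6
```

>>> send_rows:
  targets:
    - {"gripper": 1,"x": 2.7,"y": 2.95,"z": 0,"ax": 0,"ay": 0,"az": 0}
    - {"gripper": 1,"x": 1.5,"y": 1.65,"z": 0,"ax": 0,"ay": 0,"az": 0}
    - {"gripper": 1,"x": 0.5,"y": 0.5,"z": 0,"ax": 0,"ay": 0,"az": 0}
    - {"gripper": 1,"x": 0,"y": 0,"z": 0,"ax": 0,"ay": 0,"az": 0}
    - {"gripper": 1,"x": 0,"y": 0,"z": 0,"ax": 0,"ay": 0,"az": 0}

```text
clock: 8.73
position: [450.2, -81.5, 97.8]
ee_rot: [-0.692, 0.722, -0.001, 0.001]
contact_force: [-0.1, -0.2, -0.5]
gripper_width: 32.3
grasp_force: 59.6
```

```bash
python3 plan.py 450.9 -81.5 7 177.7
```

```text
pos [450.2 -81.5  97.8] yaw 177.6 zaxis [ 0.002  0.    -1.   ] n 3 w 32.271437133775436
row [-0.   -0.02  3.03] az -0.03
row [-0.   -0.02  3.03] az -0.03
row [-0.   -0.02  3.03] az -0.03
```

>>> send_rows:
  targets:
    - {"gripper": 1,"x": 0,"y": 0,"z": 3,"ax": 0,"ay": 0,"az": 0}
    - {"gripper": 1,"x": 0,"y": 0,"z": 3,"ax": 0,"ay": 0,"az": 0}
    - {"gripper": 1,"x": 0,"y": 0,"z": 1.7,"ax": 0,"ay": 0,"az": 0}
    - {"gripper": 1,"x": 0,"y": 0,"z": 0.7,"ax": 0,"ay": 0,"az": 0}
    - {"gripper": 1,"x": 0,"y": 0,"z": 0.3,"ax": 0,"ay": 0,"az": 0}

```text
clock: 9.15
position: [449.8, -81.1, 9.1]
ee_rot: [-0.693, 0.721, 0.001, -0.001]
contact_force: [-0.3, -0.8, -1.9]
gripper_width: 32.4
grasp_force: 59.7
```

>>> send_rows:
  targets:
    - {"gripper": 1,"x": 0,"y": 0,"z": 0.2,"ax": 0,"ay": 0,"az": 0}
    - {"gripper": 1,"x": 0,"y": 0,"z": 0.1,"ax": 0,"ay": 0,"az": 0}
    - {"gripper": 1,"x": 0,"y": 0,"z": 0,"ax": 0,"ay": 0,"az": 0}

```text
clock: 9.4
position: [450.3, -81.4, 8.1]
ee_rot: [-0.692, 0.722, -0.001, 0.001]
contact_force: [-0.9, 0.8, -1.0]
gripper_width: 32.4
grasp_force: 59.7
```

>>> send_rows:
  targets:
    - {"gripper": 1,"x": 0,"y": 0,"z": 0.15,"ax": 0,"ay": 0,"az": 0}
    - {"gripper": 1,"x": 0,"y": 0,"z": 0,"ax": 0,"ay": 0,"az": 0}

```text
clock: 9.57
position: [450.3, -81.5, 6.9]
ee_rot: [-0.692, 0.722, -0.001, 0.001]
contact_force: [-0.5, 1.2, 2.8]
gripper_width: 32.3
grasp_force: 59.8
```

>>> send_rows:
  targets:
    - {"gripper": 1,"x": 0,"y": 0,"z": 0.15,"ax": 0,"ay": 0,"az": 0}
    - {"gripper": 1,"x": 0,"y": 0,"z": 0,"ax": 0,"ay": 0,"az": 0}

```text
clock: 9.73
position: [450.4, -81.7, 6.8]
ee_rot: [-0.693, 0.721, -0.001, 0.001]
contact_force: [-4.6, 1.6, 16.0]
gripper_width: 32.4
grasp_force: 60.6
```

Floor contact came at z=6.8, as predicted. I release, then rise.

>>> send_rows:
  targets:
    - {"gripper": 1,"x": 0,"y": 0,"z": -0.15,"ax": 0,"ay": 0,"az": 0}
    - {"gripper": -0.2,"x": 0,"y": 0,"z": 0,"ax": 0,"ay": 0,"az": 0}
    - {"gripper": -1,"x": 0,"y": 0,"z": 0,"ax": 0,"ay": 0,"az": 0}
    - {"gripper": -1,"x": 0,"y": 0,"z": 0,"ax": 0,"ay": 0,"az": 0}
    - {"gripper": -1,"x": 0,"y": 0,"z": 0,"ax": 0,"ay": 0,"az": 0}

```text
clock: 10.15
position: [449.1, -81.7, 5.7]
ee_rot: [-0.692, 0.722, 0.0, -0.0]
contact_force: [-1.1, 0.1, -0.1]
gripper_width: 79.1
grasp_force: 0.0
```

>>> send_rows:
  targets:
    - {"gripper": -1,"x": 0,"y": 0,"z": 0,"ax": 0,"ay": 0,"az": 0}
    - {"gripper": -1,"x": 0,"y": 0,"z": -2,"ax": 0,"ay": 0,"az": 0}
    - {"gripper": -1,"x": 0,"y": 0,"z": -3,"ax": 0,"ay": 0,"az": 0}
    - {"gripper": -1,"x": 0,"y": 0,"z": -3,"ax": 0,"ay": 0,"az": 0}
    - {"gripper": -1,"x": 0,"y": 0,"z": -2,"ax": 0,"ay": 0,"az": 0}

```text
clock: 10.57
position: [450.1, -81.7, 108.2]
ee_rot: [-0.692, 0.722, -0.001, 0.001]
contact_force: [1.0, 0.6, -0.4]
gripper_width: 85.3
grasp_force: 0.0
```

```bash
python3 plan.py 639.5 13.8 106 177.7; python3 -c "
from tilt import *
capfit(c0=(451,-82))"
```

```text
pos [450.1 -81.7 108.2] yaw 177.6 zaxis [ 0.003 -0.    -1.   ] n 6 w 85.25656657421277
row [-1.72 -3.09  0.04] az -0.01
row [-1.72 -3.09  0.04] az -0.01
row [-1.72 -3.09  0.04] az -0.01
row [-1.72 -3.09  0.04] az -0.01
row [-1.72 -3.09  0.04] az -0.01
row [-1.72 -3.09  0.04] az -0.01
side 248 142 mid [451.2 -80.6  72.8] axis [-0.01 -0.01  1.  ] base [451.9 -79.8   6.8]
wrist 2141 1714 mid [449.9 -82.8  72.6] axis [0.01 0.   1.  ] base [449.6 -83.    6.6]
top few 0
```

Yellow stands upright at (450.5, −82). Green next.

>>> send_rows:
  targets:
    - {"gripper": -1,"x": -1.72,"y": -3.1,"z": 0,"ax": 0,"ay": 0,"az": 0}
    - {"gripper": -1,"x": -1.72,"y": -3.1,"z": 0,"ax": 0,"ay": 0,"az": 0}
    - {"gripper": -1,"x": -1.72,"y": -3.1,"z": 0,"ax": 0,"ay": 0,"az": 0}
    - {"gripper": -1,"x": -1.72,"y": -3.1,"z": 0,"ax": 0,"ay": 0,"az": 0}
    - {"gripper": -1,"x": -1.72,"y": -3.1,"z": 0,"ax": 0,"ay": 0,"az": 0}

```text
clock: 11.13
position: [607.8, -1.6, 103.7]
ee_rot: [-0.692, 0.722, 0.001, -0.002]
contact_force: [0.8, 0.6, 0.8]
gripper_width: 85.1
grasp_force: 0.0
```

>>> send_rows:
  targets:
    - {"gripper": -1,"x": -1.72,"y": -3.1,"z": 0,"ax": 0,"ay": 0,"az": 0}
    - {"gripper": -1,"x": 0,"y": 0,"z": 0,"ax": 0,"ay": 0,"az": 0}
    - {"gripper": -1,"x": 0,"y": 0,"z": 0,"ax": 0,"ay": 0,"az": 0}

```text
clock: 11.38
position: [639.0, 14.3, 102.5]
ee_rot: [-0.692, 0.722, 0.001, -0.002]
contact_force: [-1.0, -0.5, -0.1]
gripper_width: 85.6
grasp_force: 0.0
```

```bash
python3 plan.py 639.5 13.8 10 177.7; python3 -c "
from tilt import *
capfit((45,85),c0=(639,14),cams=('wrist','side'))"
```

```text
pos [639.   14.3 102.5] yaw 177.6 zaxis [-0.005 -0.001 -1.   ] n 3 w 85.57185705828367
row [ 0.01 -0.03  3.08] az -0.02
row [ 0.01 -0.03  3.08] az -0.02
row [ 0.01 -0.03  3.08] az -0.02
wrist 2314 1869 mid [640.5  12.6  75.5] axis [-0.   -0.01  1.  ] base [640.7  13.    9.5]
side 502 285 mid [640.   14.9  75.5] axis [-0.01 -0.01  1.  ] base [640.6  15.3   9.5]
```

>>> send_rows:
  targets:
    - {"gripper": -1,"x": 0,"y": -0.1,"z": 3,"ax": 0,"ay": 0,"az": 0}
    - {"gripper": -1,"x": 0,"y": 0,"z": 3,"ax": 0,"ay": 0,"az": 0}
    - {"gripper": -1,"x": 0,"y": 0,"z": 2.2,"ax": 0,"ay": 0,"az": 0}
    - {"gripper": -1,"x": 0,"y": 0,"z": 1,"ax": 0,"ay": 0,"az": 0}
    - {"gripper": -1,"x": 0,"y": 0,"z": 0,"ax": 0,"ay": 0,"az": 0}

```text
clock: 11.9
position: [637.4, 12.6, 11.3]
ee_rot: [-0.692, 0.722, 0.002, -0.003]
contact_force: [-0.3, -0.5, 0.2]
gripper_width: 85.3
grasp_force: 0.0
```

>>> send_rows:
  targets:
    - {"gripper": 0,"x": 0,"y": 0,"z": 0,"ax": 0,"ay": 0,"az": 0}
    - {"gripper": 0,"x": 0,"y": 0,"z": 0,"ax": 0,"ay": 0,"az": 0}
    - {"gripper": 1,"x": 0,"y": 0,"z": 0,"ax": 0,"ay": 0,"az": 0}
    - {"gripper": 1,"x": 0,"y": 0,"z": 0,"ax": 0,"ay": 0,"az": 0}
    - {"gripper": 1,"x": 0,"y": 0,"z": 0,"ax": 0,"ay": 0,"az": 0}

```text
clock: 12.32
position: [641.1, 13.7, 15.6]
ee_rot: [-0.692, 0.722, -0.001, 0.001]
contact_force: [-1.0, 0.4, 3.7]
gripper_width: 32.8
grasp_force: 59.0
```

>>> send_rows:
  targets:
    - {"gripper": 1,"x": 0,"y": 0,"z": 0,"ax": 0,"ay": 0,"az": 0}
    - {"gripper": 1,"x": 0,"y": 0,"z": 0,"ax": 0,"ay": 0,"az": 0}
    - {"gripper": 1,"x": 0,"y": 0,"z": 0,"ax": 0,"ay": 0,"az": 0}

```text
clock: 12.57
position: [641.1, 13.8, 15.6]
ee_rot: [-0.692, 0.721, -0.001, 0.001]
contact_force: [-1.4, 0.7, 5.2]
gripper_width: 32.6
grasp_force: 59.1
```

Gripped. I lift and carry to the pocket at −34 (453.6, −14.5).

>>> send_rows:
  targets:
    - {"gripper": 1,"x": 0,"y": 0,"z": -0.5,"ax": 0,"ay": 0,"az": 0}
    - {"gripper": 1,"x": 0,"y": 0,"z": -1.5,"ax": 0,"ay": 0,"az": 0}
    - {"gripper": 1,"x": 0,"y": 0,"z": -2.5,"ax": 0,"ay": 0,"az": 0}
    - {"gripper": 1,"x": 0,"y": 0,"z": -3,"ax": 0,"ay": 0,"az": 0}
    - {"gripper": 1,"x": 0,"y": 0,"z": -1.5,"ax": 0,"ay": 0,"az": 0}

```text
clock: 12.98
position: [641.9, 13.8, 107.4]
ee_rot: [-0.692, 0.721, -0.001, 0.002]
contact_force: [0.1, -0.7, -0.1]
gripper_width: 32.7
grasp_force: 59.5
```

>>> send_rows:
  targets:
    - {"gripper": 1,"x": 0.4,"y": 2,"z": 0,"ax": 0,"ay": 0,"az": 0}
    - {"gripper": 1,"x": 0.7,"y": 3.7,"z": 0,"ax": 0,"ay": 0,"az": 0}
    - {"gripper": 1,"x": 0.7,"y": 3.7,"z": 0,"ax": 0,"ay": 0,"az": 0}
    - {"gripper": 1,"x": 0.7,"y": 3.7,"z": 0,"ax": 0,"ay": 0,"az": 0}
    - {"gripper": 1,"x": 0.6,"y": 3.2,"z": 0,"ax": 0,"ay": 0,"az": 0}

```text
clock: 13.4
position: [473.3, -11.1, 103.6]
ee_rot: [-0.692, 0.722, 0.001, -0.0]
contact_force: [0.4, 0.1, -1.4]
gripper_width: 32.7
grasp_force: 59.6
```

>>> send_rows:
  targets:
    - {"gripper": 1,"x": 0.4,"y": 1.9,"z": 0,"ax": 0,"ay": 0,"az": 0}
    - {"gripper": 1,"x": 0.1,"y": 0.4,"z": 0,"ax": 0,"ay": 0,"az": 0}
    - {"gripper": 1,"x": 0,"y": 0,"z": 0,"ax": 0,"ay": 0,"az": 0}
    - {"gripper": 1,"x": 0,"y": 0,"z": 0,"ax": 0,"ay": 0,"az": 0}

```text
clock: 13.73
position: [454.3, -14.3, 104.5]
ee_rot: [-0.692, 0.722, -0.001, 0.001]
contact_force: [1.1, 1.3, 0.0]
gripper_width: 32.6
grasp_force: 59.6
```

```bash
python3 plan.py 453.6 -14.5 12.6 177.7
```

```text
pos [454.3 -14.3 104.5] yaw 177.6 zaxis [ 0.002  0.    -1.   ] n 3 w 32.61822716892012
row [0.01 0.03 3.06] az -0.02
row [0.01 0.03 3.06] az -0.02
row [0.01 0.03 3.06] az -0.02
```

>>> send_rows:
  targets:
    - {"gripper": 1,"x": 0,"y": 0,"z": 3,"ax": 0,"ay": 0,"az": 0}
    - {"gripper": 1,"x": 0,"y": 0,"z": 3,"ax": 0,"ay": 0,"az": 0}
    - {"gripper": 1,"x": 0,"y": 0,"z": 1.8,"ax": 0,"ay": 0,"az": 0}
    - {"gripper": 1,"x": 0,"y": 0,"z": 0.8,"ax": 0,"ay": 0,"az": 0}
    - {"gripper": 1,"x": 0,"y": 0,"z": 0.4,"ax": 0,"ay": 0,"az": 0}

```text
clock: 14.15
position: [453.5, -14.6, 12.5]
ee_rot: [-0.692, 0.722, 0.0, -0.001]
contact_force: [-7.2, 0.1, 22.5]
gripper_width: 32.3
grasp_force: 62.0
```

>>> send_rows:
  targets:
    - {"gripper": 1,"x": 0,"y": 0,"z": 0.15,"ax": 0,"ay": 0,"az": 0}
    - {"gripper": 1,"x": 0,"y": 0,"z": 0.1,"ax": 0,"ay": 0,"az": 0}
    - {"gripper": 1,"x": 0,"y": 0,"z": 0,"ax": 0,"ay": 0,"az": 0}

```text
clock: 14.4
position: [453.6, -14.5, 12.6]
ee_rot: [-0.692, 0.722, -0.0, -0.0]
contact_force: [-3.0, -0.3, 4.3]
gripper_width: 32.5
grasp_force: 60.1
```

Down on the floor. I release, rise and go to red.

>>> send_rows:
  targets:
    - {"gripper": -0.2,"x": 0,"y": 0,"z": 0,"ax": 0,"ay": 0,"az": 0}
    - {"gripper": -1,"x": 0,"y": 0,"z": 0,"ax": 0,"ay": 0,"az": 0}
    - {"gripper": -1,"x": 0,"y": 0,"z": 0,"ax": 0,"ay": 0,"az": 0}
    - {"gripper": -1,"x": 0,"y": 0,"z": 0,"ax": 0,"ay": 0,"az": 0}
    - {"gripper": -1,"x": 0,"y": 0,"z": 0,"ax": 0,"ay": 0,"az": 0}

```text
clock: 14.82
position: [453.4, -14.5, 11.6]
ee_rot: [-0.692, 0.722, -0.0, 0.0]
contact_force: [0.3, -0.6, 0.6]
gripper_width: 85.4
grasp_force: 0.0
```

>>> send_rows:
  targets:
    - {"gripper": -1,"x": 0,"y": 0,"z": -1.5,"ax": 0,"ay": 0,"az": 0}
    - {"gripper": -1,"x": 0,"y": 0,"z": -3,"ax": 0,"ay": 0,"az": 0}
    - {"gripper": -1,"x": 0,"y": 0,"z": -3,"ax": 0,"ay": 0,"az": 0}
    - {"gripper": -1,"x": 0,"y": 0,"z": -2,"ax": 0,"ay": 0,"az": 0}
    - {"gripper": -1,"x": 0,"y": 0,"z": 0,"ax": 0,"ay": 0,"az": 0}

```text
clock: 15.23
position: [456.4, -13.8, 110.8]
ee_rot: [-0.693, 0.721, -0.003, 0.004]
contact_force: [-0.3, 0.0, -0.4]
gripper_width: 85.7
grasp_force: 0.0
```

```bash
python3 plan.py 638.5 -58.8 106 177.7; python3 -c "
from tilt import *
capfit((45,85),c0=(454,-14),cams=('wrist','side'))"
```

```text
pos [456.4 -13.8 110.8] yaw 177.7 zaxis [ 0.01   0.002 -1.   ] n 5 w 85.70439756170184
row [ 0.75 -3.68  0.13] az -0.0
row [ 0.75 -3.68  0.13] az -0.0
row [ 0.75 -3.68  0.13] az -0.0
row [ 0.75 -3.68  0.13] az -0.0
row [ 0.75 -3.68  0.13] az -0.0
wrist 2095 1707 mid [453.  -15.7  72.7] axis [-0. -0.  1.] base [453.  -15.6   6.7]
side 546 320 mid [453.7 -13.5  72.3] axis [-0.02  0.01  1.  ] base [455.  -14.1   6.4]
```

Green is placed and upright. Red next.

>>> send_rows:
  targets:
    - {"gripper": -1,"x": 0.75,"y": -3.68,"z": 0.1,"ax": 0,"ay": 0,"az": 0}
    - {"gripper": -1,"x": 0.75,"y": -3.68,"z": 0.1,"ax": 0,"ay": 0,"az": 0}
    - {"gripper": -1,"x": 0.75,"y": -3.68,"z": 0.1,"ax": 0,"ay": 0,"az": 0}
    - {"gripper": -1,"x": 0.75,"y": -3.68,"z": 0.1,"ax": 0,"ay": 0,"az": 0}
    - {"gripper": -1,"x": 0.75,"y": -3.68,"z": 0.1,"ax": 0,"ay": 0,"az": 0}

```text
clock: 15.75
position: [635.7, -60.4, 98.9]
ee_rot: [-0.692, 0.722, 0.001, -0.002]
contact_force: [0.7, 1.2, 0.4]
gripper_width: 85.6
grasp_force: 0.0
```

>>> send_rows:
  targets:
    - {"gripper": -1,"x": 0,"y": 0,"z": 0,"ax": 0,"ay": 0,"az": 0}
    - {"gripper": -1,"x": 0,"y": 0,"z": 0,"ax": 0,"ay": 0,"az": 0}
    - {"gripper": -1,"x": 0,"y": 0,"z": 0,"ax": 0,"ay": 0,"az": 0}

```text
clock: 16.0
position: [633.7, -59.8, 99.0]
ee_rot: [-0.692, 0.722, 0.002, -0.002]
contact_force: [-0.9, 0.4, -1.0]
gripper_width: 85.3
grasp_force: 0.0
```

```bash
python3 plan.py 638.5 -58.8 12 177.7; python3 -c "
from tilt import *
capfit((0,8),c0=(638,-59),cams=('wrist','side'))"
```

```text
pos [633.7 -59.8  99. ] yaw 177.6 zaxis [-0.005 -0.    -1.   ] n 3 w 85.31874503717518
row [-0.04 -0.17  2.9 ] az -0.04
row [-0.04 -0.17  2.9 ] az -0.04
row [-0.04 -0.17  2.9 ] az -0.04
wrist 2451 1936 mid [639.3 -59.8  75.5] axis [-0.   -0.01  1.  ] base [639.5 -59.    9.5]
side 454 232 mid [639.3 -57.8  75.4] axis [-0.04 -0.01  1.  ] base [641.9 -57.4   9.5]
```

>>> send_rows:
  targets:
    - {"gripper": -1,"x": -0.1,"y": -0.55,"z": 2.5,"ax": 0,"ay": 0,"az": 0}
    - {"gripper": -1,"x": 0,"y": 0,"z": 3,"ax": 0,"ay": 0,"az": 0}
    - {"gripper": -1,"x": 0,"y": 0,"z": 2.3,"ax": 0,"ay": 0,"az": 0}
    - {"gripper": -1,"x": 0,"y": 0,"z": 1,"ax": 0,"ay": 0,"az": 0}
    - {"gripper": -1,"x": 0,"y": 0,"z": 0,"ax": 0,"ay": 0,"az": 0}

```text
clock: 16.52
position: [638.2, -58.8, 11.2]
ee_rot: [-0.692, 0.722, 0.002, -0.002]
contact_force: [0.6, 0.4, 0.1]
gripper_width: 85.2
grasp_force: 0.0
```

>>> send_rows:
  targets:
    - {"gripper": 0,"x": 0,"y": 0,"z": 0,"ax": 0,"ay": 0,"az": 0}
    - {"gripper": 0,"x": 0,"y": 0,"z": 0,"ax": 0,"ay": 0,"az": 0}
    - {"gripper": 1,"x": 0,"y": 0,"z": 0,"ax": 0,"ay": 0,"az": 0}
    - {"gripper": 1,"x": 0,"y": 0,"z": 0,"ax": 0,"ay": 0,"az": 0}
    - {"gripper": 1,"x": 0,"y": 0,"z": 0,"ax": 0,"ay": 0,"az": 0}

```text
clock: 16.93
position: [641.5, -58.9, 15.1]
ee_rot: [-0.692, 0.722, -0.001, 0.001]
contact_force: [-1.3, 0.8, 3.8]
gripper_width: 32.1
grasp_force: 59.0
```

>>> send_rows:
  targets:
    - {"gripper": 1,"x": 0,"y": 0,"z": 0,"ax": 0,"ay": 0,"az": 0}
    - {"gripper": 1,"x": 0,"y": 0,"z": 0,"ax": 0,"ay": 0,"az": 0}
    - {"gripper": 1,"x": 0,"y": 0,"z": 0,"ax": 0,"ay": 0,"az": 0}

```text
clock: 17.18
position: [641.5, -58.9, 15.1]
ee_rot: [-0.692, 0.722, -0.001, 0.001]
contact_force: [-1.9, 0.8, 5.7]
gripper_width: 32.4
grasp_force: 59.0
```

>>> send_rows:
  targets:
    - {"gripper": 1,"x": 0,"y": 0,"z": -0.5,"ax": 0,"ay": 0,"az": 0}
    - {"gripper": 1,"x": 0,"y": 0,"z": -1.5,"ax": 0,"ay": 0,"az": 0}
    - {"gripper": 1,"x": 0,"y": 0,"z": -2.5,"ax": 0,"ay": 0,"az": 0}
    - {"gripper": 1,"x": 0,"y": 0,"z": -3,"ax": 0,"ay": 0,"az": 0}
    - {"gripper": 1,"x": 0,"y": 0,"z": -1.5,"ax": 0,"ay": 0,"az": 0}

```text
clock: 17.6
position: [642.5, -59.0, 107.0]
ee_rot: [-0.692, 0.721, -0.002, 0.002]
contact_force: [0.7, -0.2, 0.3]
gripper_width: 32.4
grasp_force: 59.5
```

>>> send_rows:
  targets:
    - {"gripper": 1,"x": -1.05,"y": 1.9,"z": 0,"ax": 0,"ay": 0,"az": 0}
    - {"gripper": 1,"x": -2,"y": 3.6,"z": 0,"ax": 0,"ay": 0,"az": 0}
    - {"gripper": 1,"x": -2,"y": 3.6,"z": 0,"ax": 0,"ay": 0,"az": 0}
    - {"gripper": 1,"x": -2,"y": 3.6,"z": 0,"ax": 0,"ay": 0,"az": 0}
    - {"gripper": 1,"x": -1.8,"y": 3.2,"z": 0,"ax": 0,"ay": 0,"az": 0}

```text
clock: 18.02
position: [483.3, 36.5, 103.2]
ee_rot: [-0.692, 0.722, 0.0, -0.0]
contact_force: [0.5, 1.1, -0.4]
gripper_width: 32.6
grasp_force: 59.6
```

>>> send_rows:
  targets:
    - {"gripper": 1,"x": -1.25,"y": 2.3,"z": 0,"ax": 0,"ay": 0,"az": 0}
    - {"gripper": 1,"x": -0.4,"y": 0.76,"z": 0,"ax": 0,"ay": 0,"az": 0}
    - {"gripper": 1,"x": 0,"y": 0,"z": 0,"ax": 0,"ay": 0,"az": 0}
    - {"gripper": 1,"x": 0,"y": 0,"z": 0,"ax": 0,"ay": 0,"az": 0}

```text
clock: 18.35
position: [456.5, 54.2, 103.9]
ee_rot: [-0.693, 0.721, -0.0, 0.001]
contact_force: [0.3, 0.1, -0.9]
gripper_width: 32.5
grasp_force: 59.6
```

```bash
python3 plan.py 456.4 53.5 12.1 177.7
```

```text
pos [456.5  54.2 103.9] yaw 177.7 zaxis [ 0.002  0.    -1.   ] n 3 w 32.49101689841377
row [0.03 0.01 3.06] az -0.01
row [0.03 0.01 3.06] az -0.01
row [0.03 0.01 3.06] az -0.01
```

>>> send_rows:
  targets:
    - {"gripper": 1,"x": 0.05,"y": 0,"z": 3,"ax": 0,"ay": 0,"az": 0}
    - {"gripper": 1,"x": 0,"y": 0,"z": 3,"ax": 0,"ay": 0,"az": 0}
    - {"gripper": 1,"x": 0,"y": 0,"z": 1.8,"ax": 0,"ay": 0,"az": 0}
    - {"gripper": 1,"x": 0,"y": 0,"z": 0.7,"ax": 0,"ay": 0,"az": 0}
    - {"gripper": 1,"x": 0,"y": 0,"z": 0.3,"ax": 0,"ay": 0,"az": 0}

```text
clock: 18.77
position: [456.2, 52.6, 14.0]
ee_rot: [-0.692, 0.722, 0.0, -0.001]
contact_force: [0.4, 0.1, -1.1]
gripper_width: 32.6
grasp_force: 59.6
```

>>> send_rows:
  targets:
    - {"gripper": 1,"x": 0,"y": 0,"z": 0.2,"ax": 0,"ay": 0,"az": 0}
    - {"gripper": 1,"x": 0,"y": 0,"z": 0.2,"ax": 0,"ay": 0,"az": 0}
    - {"gripper": 1,"x": 0,"y": 0,"z": 0,"ax": 0,"ay": 0,"az": 0}

```text
clock: 19.02
position: [457.0, 53.7, 12.3]
ee_rot: [-0.692, 0.722, -0.0, 0.001]
contact_force: [0.6, 0.3, -0.3]
gripper_width: 32.6
grasp_force: 59.6
```

>>> send_rows:
  targets:
    - {"gripper": 1,"x": 0,"y": 0,"z": 0.2,"ax": 0,"ay": 0,"az": 0}
    - {"gripper": 1,"x": 0,"y": 0,"z": 0,"ax": 0,"ay": 0,"az": 0}

```text
clock: 19.18
position: [457.0, 53.8, 11.9]
ee_rot: [-0.693, 0.721, -0.001, 0.001]
contact_force: [-3.7, -0.1, 13.8]
gripper_width: 32.2
grasp_force: 61.1
```

Contact. I release and rise.

>>> send_rows:
  targets:
    - {"gripper": -0.2,"x": 0,"y": 0,"z": -0.1,"ax": 0,"ay": 0,"az": 0}
    - {"gripper": -1,"x": 0,"y": 0,"z": 0,"ax": 0,"ay": 0,"az": 0}
    - {"gripper": -1,"x": 0,"y": 0,"z": 0,"ax": 0,"ay": 0,"az": 0}
    - {"gripper": -1,"x": 0,"y": 0,"z": 0,"ax": 0,"ay": 0,"az": 0}
    - {"gripper": -1,"x": 0,"y": 0,"z": 0,"ax": 0,"ay": 0,"az": 0}

```text
clock: 19.6
position: [455.7, 53.4, 10.4]
ee_rot: [-0.692, 0.722, 0.0, 0.0]
contact_force: [-0.5, 0.5, 0.5]
gripper_width: 85.2
grasp_force: 0.0
```

>>> send_rows:
  targets:
    - {"gripper": -1,"x": 0,"y": 0,"z": -1.5,"ax": 0,"ay": 0,"az": 0}
    - {"gripper": -1,"x": 0,"y": 0,"z": -3,"ax": 0,"ay": 0,"az": 0}
    - {"gripper": -1,"x": 0,"y": 0,"z": -3,"ax": 0,"ay": 0,"az": 0}
    - {"gripper": -1,"x": 0,"y": 0,"z": -2,"ax": 0,"ay": 0,"az": 0}
    - {"gripper": -1,"x": 0,"y": 0,"z": 0,"ax": 0,"ay": 0,"az": 0}

```text
clock: 20.02
position: [458.8, 54.5, 109.6]
ee_rot: [-0.693, 0.721, -0.002, 0.004]
contact_force: [0.2, 1.5, -0.2]
gripper_width: 85.4
grasp_force: 0.0
```

```bash
python3 plan.py 636 -122.3 106 177.7; python3 -c "
from tilt import *
capfit((0,8),c0=(457,54),cams=('wrist','side'))"
```

```text
pos [458.8  54.5 109.6] yaw 177.7 zaxis [ 0.009  0.003 -1.   ] n 7 w 85.39710353097374
row [ 2.42 -2.63  0.07] az -0.0
row [ 2.42 -2.63  0.07] az -0.0
row [ 2.42 -2.63  0.07] az -0.0
row [ 2.42 -2.63  0.07] az -0.0
row [ 2.42 -2.63  0.07] az -0.0
row [ 2.42 -2.63  0.07] az -0.0
row [ 2.42 -2.63  0.07] az -0.0
wrist 2158 1732 mid [454.9  52.8  72.6] axis [ 0. -0.  1.] base [454.7  52.8   6.6]
side 658 373 mid [454.8  54.5  72.3] axis [-0.02  0.01  1.  ] base [455.9  54.1   6.4]
```

Red is placed. Blue next.

>>> send_rows:
  targets:
    - {"gripper": -1,"x": 2.42,"y": -2.68,"z": 0,"ax": 0,"ay": 0,"az": 0}
    - {"gripper": -1,"x": 2.42,"y": -2.68,"z": 0,"ax": 0,"ay": 0,"az": 0}
    - {"gripper": -1,"x": 2.42,"y": -2.68,"z": 0,"ax": 0,"ay": 0,"az": 0}
    - {"gripper": -1,"x": 2.42,"y": -2.68,"z": 0,"ax": 0,"ay": 0,"az": 0}
    - {"gripper": -1,"x": 2.42,"y": -2.68,"z": 0,"ax": 0,"ay": 0,"az": 0}

```text
clock: 20.53
position: [584.4, -74.5, 103.1]
ee_rot: [-0.692, 0.722, 0.001, -0.002]
contact_force: [-0.1, 0.7, 1.1]
gripper_width: 85.3
grasp_force: 0.0
```

>>> send_rows:
  targets:
    - {"gripper": -1,"x": 2.42,"y": -2.68,"z": 0,"ax": 0,"ay": 0,"az": 0}
    - {"gripper": -1,"x": 2.42,"y": -2.68,"z": 0,"ax": 0,"ay": 0,"az": 0}
    - {"gripper": -1,"x": 0,"y": 0,"z": 0,"ax": 0,"ay": 0,"az": 0}
    - {"gripper": -1,"x": 0,"y": 0,"z": 0,"ax": 0,"ay": 0,"az": 0}
    - {"gripper": -1,"x": 0,"y": 0,"z": 0,"ax": 0,"ay": 0,"az": 0}

```text
clock: 20.95
position: [634.5, -123.6, 103.1]
ee_rot: [-0.692, 0.722, 0.002, -0.001]
contact_force: [-0.6, -0.2, 0.2]
gripper_width: 85.0
grasp_force: 0.0
```

```bash
python3 plan.py 636 -122.3 12 177.7; python3 -c "
from tilt import *
capfit((105,128),c0=(636,-122),cams=('wrist','side'))"
```

```text
pos [ 634.5 -123.6  103.1] yaw 177.6 zaxis [-0.004  0.    -1.   ] n 3 w 85.04585517041237
row [-0.04 -0.06  3.03] az -0.04
row [-0.04 -0.06  3.03] az -0.04
row [-0.04 -0.06  3.03] az -0.04
wrist 2342 1885 mid [ 637.  -123.8   75.5] axis [ 0.01 -0.01  1.  ] base [ 636.6 -123.3    9.5]
side 405 205 mid [ 636.5 -121.7   75.7] axis [-0.01 -0.02  1.  ] base [ 637.2 -120.7    9.7]
```

>>> send_rows:
  targets:
    - {"gripper": -1,"x": -0.1,"y": -0.25,"z": 2.8,"ax": 0,"ay": 0,"az": 0}
    - {"gripper": -1,"x": 0,"y": 0,"z": 3,"ax": 0,"ay": 0,"az": 0}
    - {"gripper": -1,"x": 0,"y": 0,"z": 2.3,"ax": 0,"ay": 0,"az": 0}
    - {"gripper": -1,"x": 0,"y": 0,"z": 1,"ax": 0,"ay": 0,"az": 0}
    - {"gripper": -1,"x": 0,"y": 0,"z": 0,"ax": 0,"ay": 0,"az": 0}

```text
clock: 21.47
position: [636.2, -121.9, 11.9]
ee_rot: [-0.693, 0.721, 0.002, -0.002]
contact_force: [0.2, 0.4, -0.2]
gripper_width: 85.2
grasp_force: 0.0
```

>>> send_rows:
  targets:
    - {"gripper": 0,"x": 0,"y": 0,"z": 0,"ax": 0,"ay": 0,"az": 0}
    - {"gripper": 0,"x": 0,"y": 0,"z": 0,"ax": 0,"ay": 0,"az": 0}
    - {"gripper": 1,"x": 0,"y": 0,"z": 0,"ax": 0,"ay": 0,"az": 0}
    - {"gripper": 1,"x": 0,"y": 0,"z": 0,"ax": 0,"ay": 0,"az": 0}
    - {"gripper": 1,"x": 0,"y": 0,"z": 0,"ax": 0,"ay": 0,"az": 0}

```text
clock: 21.88
position: [639.3, -122.9, 16.1]
ee_rot: [-0.692, 0.722, -0.001, 0.001]
contact_force: [-1.7, 1.2, 4.3]
gripper_width: 32.4
grasp_force: 59.0
```

>>> send_rows:
  targets:
    - {"gripper": 1,"x": 0,"y": 0,"z": 0,"ax": 0,"ay": 0,"az": 0}
    - {"gripper": 1,"x": 0,"y": 0,"z": 0,"ax": 0,"ay": 0,"az": 0}
    - {"gripper": 1,"x": 0,"y": 0,"z": 0,"ax": 0,"ay": 0,"az": 0}

```text
clock: 22.13
position: [639.3, -122.9, 16.1]
ee_rot: [-0.692, 0.722, -0.001, 0.001]
contact_force: [-1.6, 1.6, 5.6]
gripper_width: 32.2
grasp_force: 58.9
```

>>> send_rows:
  targets:
    - {"gripper": 1,"x": 0,"y": 0,"z": -0.5,"ax": 0,"ay": 0,"az": 0}
    - {"gripper": 1,"x": 0,"y": 0,"z": -1.5,"ax": 0,"ay": 0,"az": 0}
    - {"gripper": 1,"x": 0,"y": 0,"z": -2.5,"ax": 0,"ay": 0,"az": 0}
    - {"gripper": 1,"x": 0,"y": 0,"z": -3,"ax": 0,"ay": 0,"az": 0}
    - {"gripper": 1,"x": 0,"y": 0,"z": -1.5,"ax": 0,"ay": 0,"az": 0}

```text
clock: 22.55
position: [640.3, -123.1, 108.0]
ee_rot: [-0.692, 0.722, -0.002, 0.001]
contact_force: [0.8, -0.2, -0.4]
gripper_width: 32.5
grasp_force: 59.4
```

>>> send_rows:
  targets:
    - {"gripper": 1,"x": -1.2,"y": 0.95,"z": 0,"ax": 0,"ay": 0,"az": 0}
    - {"gripper": 1,"x": -2.6,"y": 2.1,"z": 0,"ax": 0,"ay": 0,"az": 0}
    - {"gripper": 1,"x": -3.2,"y": 2.57,"z": 0,"ax": 0,"ay": 0,"az": 0}
    - {"gripper": 1,"x": -3.2,"y": 2.57,"z": 0,"ax": 0,"ay": 0,"az": 0}
    - {"gripper": 1,"x": -3.2,"y": 2.57,"z": 0,"ax": 0,"ay": 0,"az": 0}

```text
clock: 22.97
position: [535.4, 16.4, 104.2]
ee_rot: [-0.692, 0.722, 0.0, 0.0]
contact_force: [0.4, 0.6, -0.9]
gripper_width: 32.6
grasp_force: 59.5
```

>>> send_rows:
  targets:
    - {"gripper": 1,"x": -3.2,"y": 2.57,"z": 0,"ax": 0,"ay": 0,"az": 0}
    - {"gripper": 1,"x": -3.2,"y": 2.57,"z": 0,"ax": 0,"ay": 0,"az": 0}
    - {"gripper": 1,"x": -2.6,"y": 2.1,"z": 0,"ax": 0,"ay": 0,"az": 0}
    - {"gripper": 1,"x": -1.3,"y": 1.0,"z": 0,"ax": 0,"ay": 0,"az": 0}
    - {"gripper": 1,"x": 0,"y": 0,"z": 0,"ax": 0,"ay": 0,"az": 0}

```text
clock: 23.38
position: [457.0, 124.0, 104.8]
ee_rot: [-0.694, 0.72, 0.0, 0.0]
contact_force: [0.0, -1.1, -0.6]
gripper_width: 32.2
grasp_force: 59.5
```

>>> send_rows:
  targets:
    - {"gripper": 1,"x": 0,"y": 0,"z": 0,"ax": 0,"ay": 0,"az": 0}
    - {"gripper": 1,"x": 0,"y": 0,"z": 0,"ax": 0,"ay": 0,"az": 0}

```text
clock: 23.55
position: [459.1, 121.8, 104.5]
ee_rot: [-0.692, 0.722, -0.0, 0.0]
contact_force: [0.6, -0.6, -0.4]
gripper_width: 32.0
grasp_force: 59.5
```

```bash
python3 plan.py 459.1 121.4 13.1 177.7
```

```text
pos [459.1 121.8 104.5] yaw 177.6 zaxis [ 0.  0. -1.] n 3 w 32.012655535025566
row [ 0.01 -0.    3.05] az -0.03
row [ 0.01 -0.    3.05] az -0.03
row [ 0.01 -0.    3.05] az -0.03
```

>>> send_rows:
  targets:
    - {"gripper": 1,"x": 0.04,"y": 0,"z": 3,"ax": 0,"ay": 0,"az": 0}
    - {"gripper": 1,"x": 0,"y": 0,"z": 3,"ax": 0,"ay": 0,"az": 0}
    - {"gripper": 1,"x": 0,"y": 0,"z": 1.8,"ax": 0,"ay": 0,"az": 0}
    - {"gripper": 1,"x": 0,"y": 0,"z": 0.7,"ax": 0,"ay": 0,"az": 0}
    - {"gripper": 1,"x": 0,"y": 0,"z": 0.3,"ax": 0,"ay": 0,"az": 0}

```text
clock: 23.97
position: [458.6, 120.3, 15.1]
ee_rot: [-0.692, 0.722, 0.0, -0.001]
contact_force: [0.3, 0.1, -0.4]
gripper_width: 32.8
grasp_force: 59.6
```

>>> send_rows:
  targets:
    - {"gripper": 1,"x": 0,"y": 0,"z": 0.2,"ax": 0,"ay": 0,"az": 0}
    - {"gripper": 1,"x": 0,"y": 0,"z": 0.2,"ax": 0,"ay": 0,"az": 0}
    - {"gripper": 1,"x": 0,"y": 0,"z": 0,"ax": 0,"ay": 0,"az": 0}

```text
clock: 24.22
position: [459.7, 121.8, 13.3]
ee_rot: [-0.692, 0.722, -0.0, 0.001]
contact_force: [0.5, 0.9, 0.1]
gripper_width: 32.4
grasp_force: 59.6
```

>>> send_rows:
  targets:
    - {"gripper": 1,"x": 0,"y": 0,"z": 0.2,"ax": 0,"ay": 0,"az": 0}
    - {"gripper": 1,"x": 0,"y": 0,"z": 0,"ax": 0,"ay": 0,"az": 0}

```text
clock: 24.38
position: [459.8, 122.1, 12.9]
ee_rot: [-0.693, 0.721, -0.001, 0.001]
contact_force: [-3.8, -0.1, 13.2]
gripper_width: 32.2
grasp_force: 61.0
```

>>> send_rows:
  targets:
    - {"gripper": -0.2,"x": 0,"y": 0,"z": -0.1,"ax": 0,"ay": 0,"az": 0}
    - {"gripper": -1,"x": 0,"y": 0,"z": 0,"ax": 0,"ay": 0,"az": 0}
    - {"gripper": -1,"x": 0,"y": 0,"z": 0,"ax": 0,"ay": 0,"az": 0}
    - {"gripper": -1,"x": 0,"y": 0,"z": 0,"ax": 0,"ay": 0,"az": 0}
    - {"gripper": -1,"x": 0,"y": 0,"z": 0,"ax": 0,"ay": 0,"az": 0}

```text
clock: 24.8
position: [458.7, 121.5, 11.4]
ee_rot: [-0.692, 0.722, 0.0, -0.0]
contact_force: [-0.4, -0.2, 0.3]
gripper_width: 85.4
grasp_force: 0.0
```

>>> send_rows:
  targets:
    - {"gripper": -1,"x": 0,"y": 0,"z": -1.5,"ax": 0,"ay": 0,"az": 0}
    - {"gripper": -1,"x": 0,"y": 0,"z": -3,"ax": 0,"ay": 0,"az": 0}
    - {"gripper": -1,"x": 0,"y": 0,"z": -3,"ax": 0,"ay": 0,"az": 0}
    - {"gripper": -1,"x": 0,"y": 0,"z": -3,"ax": 0,"ay": 0,"az": 0}
    - {"gripper": -1,"x": 0,"y": 0,"z": -2,"ax": 0,"ay": 0,"az": 0}

```text
clock: 25.22
position: [459.6, 121.9, 139.1]
ee_rot: [-0.692, 0.722, -0.001, 0.002]
contact_force: [1.3, -0.6, -0.5]
gripper_width: 85.5
grasp_force: 0.0
```

>>> send_rows:
  targets:
    - {"gripper": -1,"x": 0,"y": 0,"z": 0,"ax": 0,"ay": 0,"az": 0}
    - {"gripper": -1,"x": 0,"y": 0,"z": 0,"ax": 0,"ay": 0,"az": 0}
    - {"gripper": -1,"x": 0,"y": 0,"z": 0,"ax": 0,"ay": 0,"az": 0}

```text
clock: 25.47
position: [457.9, 121.2, 135.6]
ee_rot: [-0.692, 0.722, 0.0, -0.001]
contact_force: [-0.5, 0.6, 0.3]
gripper_width: 85.5
grasp_force: 0.0
```

```bash
python3 -c "
from tilt import *
for n,h,c in (('yel',(22,34),(451,-82)),('gre',(45,85),(454,-14)),('red',(0,8),(456,54)),('blu',(105,128),(459,121))):
    print(n); capfit(h,c0=c,cams=('wrist','side'))
save('end',arm.get_image('wrist')[0])"
```

```text
yel
wrist few 0
side few 0
gre
wrist 2770 2281 mid [453.2 -13.8  72.7] axis [-0.    0.01  1.  ] base [453.2 -14.2   6.7]
side few 7
red
wrist 2039 1809 mid [454.8  53.2  72.6] axis [-0. -0.  1.] base [455.   53.2   6.6]
side 658 388 mid [455.1  54.5  72.3] axis [0.01 0.01 1.  ] base [454.6  53.6   6.4]
blu
wrist 1744 1413 mid [457.7 121.3  72.6] axis [-0.  0.  1.] base [457.8 121.    6.6]
side 729 431 mid [457.9 122.4  72.6] axis [ 0.01 -0.01  1.  ] base [457.5 123.4   6.6]
```

View pics/end.png

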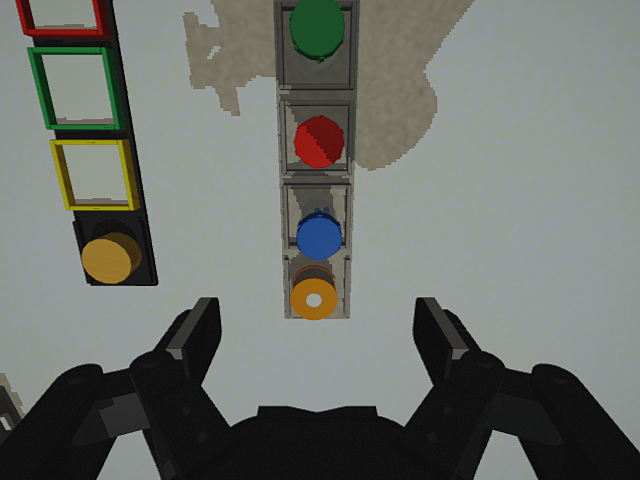

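Blue (318,235), red (318,140) and green (318,28) stand centred and upright. Yellow is out of frame, so I back up and check it.

>>> send_rows:
  targets:
    - {"gripper": -1,"x": 3,"y": 0,"z": -2.5,"ax": 0,"ay": 0,"az": 0}
    - {"gripper": -1,"x": 3,"y": 0,"z": -2.5,"ax": 0,"ay": 0,"az": 0}
    - {"gripper": -1,"x": 2,"y": 0,"z": -2,"ax": 0,"ay": 0,"az": 0}
    - {"gripper": -1,"x": 1,"y": 0,"z": 0,"ax": 0,"ay": 0,"az": 0}
    - {"gripper": -1,"x": 0,"y": 0,"z": 0,"ax": 0,"ay": 0,"az": 0}

```text
clock: 26.33
position: [455.2, 30.4, 207.5]
ee_rot: [-0.691, 0.723, -0.0, 0.001]
contact_force: [-0.9, -0.6, -0.5]
gripper_width: 85.2
grasp_force: 0.0
```

>>> send_rows:
  targets:
    - {"gripper": -1,"x": 0,"y": 0,"z": 0,"ax": 0,"ay": 0,"az": 0}
    - {"gripper": -1,"x": 0,"y": 0,"z": 0,"ax": 0,"ay": 0,"az": 0}
    - {"gripper": -1,"x": 0,"y": 0,"z": 0,"ax": 0,"ay": 0,"az": 0}

```text
clock: 26.58
position: [454.6, 32.1, 205.4]
ee_rot: [-0.693, 0.721, 0.0, -0.001]
contact_force: [0.3, 0.5, -0.1]
gripper_width: 85.6
grasp_force: 0.0
```

```bash
python3 -c "
from tilt import *
for n,h,c in (('yel',(22,34),(451,-82)),('gre',(45,85),(454,-14)),('red',(0,8),(456,54)),('blu',(105,128),(459,121))):
    print(n); capfit(h,c0=c,cams=('wrist',))
"
```

```text
yel
wrist 1440 1226 mid [449.9 -82.2  72.6] axis [-0.01  0.    1.  ] base [450.2 -82.5   6.6]
gre
wrist 1146 1005 mid [453.2 -15.5  72.7] axis [-0.01 -0.    1.  ] base [453.7 -15.5   6.7]
red
wrist 1035 827 mid [455.1  52.7  72.4] axis [-0. -0.  1.] base [455.3  52.8   6.4]
blu
wrist 967 693 mid [457.9 121.   72.4] axis [-0. -0.  1.] base [458.2 121.1   6.4]
```

```bash
python3 -c "
from bench import arm
print(arm.job_done())"
```

```text
the job is handed in; nothing more can be done
None
```

I handed the job in: all four jars stand upright and released in the grey rack in reverse order, each within about 2 mm of its pocket centre. The first grasp on the yellow jar tipped it about 16° in its tray; it righted itself and I regrasped it lower.

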